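Set the battery charging case going for the night

TASK

Open the lid of the charging case until it rests back on its stop, check its three bays and stand every charged pack left over in them upright in the steel tray, then seat each flat pack standing on the bench fully home in a bay of its own. Shut the lid, and only then press four keys on its deck one at a time, each fully down and let up again, in this order: the round wake key, the left square key (lithium), the left oblong key (slow rate), the long start bar (left as seen from the robot's side, where the lid's handle is). Press neither the right square nor the right oblong key, and leave the other things on the bench where they are.

Things in the scene. Friction and masses are not known exactly. Their poses are not given: they have to be found in the camera images.
- case: the battery charging case, fixed to the bench: 156 mm deep (its x, away from the robot), 380 mm wide (its y, to the left), its z up; origin on the bench under it, x -78 to 78 mm, y -195 to 185 mm. Its left part (y -89 to 185 mm) is a well with rim 55 mm high, three bays in a row on its floor and a hinged lid over it; its right part (y -195 to -89 mm) is a flat key deck 55 mm high with six plain grey spring keys
- lid (a joint): lid angle, rad: 0 shut, 1.8 open on its stop. Hinged along the case's far rim, it opens up and away from the robot; past about 1.5 it falls back on its stop, below that it sinks shut, damped. 0.4 kg, 2 N at the handle lifts it. Shut: 274 mm wide, top 91 mm above the bench, clear of seated packs. Open: it leans back behind the well, 245 mm high, handle uppermost, 238 mm up at (139, 48) mm in the case's frame
- lid_handle (a point): the middle of the lid's handle, a round steel bar 10 mm thick and 90 mm long along the case's y, 34 mm out from the lid's front face on two posts at its ends. Shut, it is 75 mm above the bench at (-112, 48) mm in the case's frame; it moves with the lid on a circle about the hinge line, which runs along the case's y through (78, 48, 57) mm in the case's frame, 191 mm from the bar. Its x, y, z turn with the lid. A light pinch lets the bar turn between the fingers
- bay1 (a point): the middle of the floor of the left bay; x, y, z as the case's. In the case's frame it is at (0, 132, 8) mm. The bay is 54 mm (x) by 76 mm (y), open above, with walls standing 18 mm above its floor; a pack goes in upright with 3 mm to spare on every side, its 70 mm side along y, either way round. Round the bays the well is open to the case's inner walls, 72 mm from the bay's middle in x
- bay2 (a point): the middle of the floor of the middle bay; x, y, z as the case's. In the case's frame it is at (0, 48, 8) mm. The bay is 54 mm (x) by 76 mm (y), open above, with walls standing 18 mm above its floor; a pack goes in upright with 3 mm to spare on every side, its 70 mm side along y, either way round. Round the bays the well is open to the case's inner walls, 72 mm from the bay's middle in x
- bay3 (a point): the middle of the floor of the right bay; x, y, z as the case's. In the case's frame it is at (0, -36, 8) mm. The bay is 54 mm (x) by 76 mm (y), open above, with walls standing 18 mm above its floor; a pack goes in upright with 3 mm to spare on every side, its 70 mm side along y, either way round. Round the bays the well is open to the case's inner walls, 72 mm from the bay's middle in x
- tray: a plain steel tray, fixed, 180 mm (its x) by 190 mm (its y), walls 4 mm thick and 40 mm high; origin on the bench under its middle, floor 4 mm up, x about away from the robot, z up
- full1_c (a point): a battery pack, a dark upright block 48 mm (its x) by 70 mm (its y) by 62 mm tall (its z), 0.27 to 0.4 kg; this point is its centre, 31 mm above its underside. A charged pack left over in the left bay at the start; None if that bay is empty
- full2_c (a point): a battery pack, a dark upright block 48 mm (its x) by 70 mm (its y) by 62 mm tall (its z), 0.27 to 0.4 kg; this point is its centre, 31 mm above its underside. A charged pack left over in the middle bay at the start; None if that bay is empty
- full3_c (a point): a battery pack, a dark upright block 48 mm (its x) by 70 mm (its y) by 62 mm tall (its z), 0.27 to 0.4 kg; this point is its centre, 31 mm above its underside. A charged pack left over in the right bay at the start; None if that bay is empty
- flat1_c (a point): a battery pack, a dark upright block 48 mm (its x) by 70 mm (its y) by 62 mm tall (its z), 0.27 to 0.4 kg; this point is its centre, 31 mm above its underside. A flat pack that stands on the bench to the left of the case at the start; None if absent
- flat2_c (a point): a battery pack, a dark upright block 48 mm (its x) by 70 mm (its y) by 62 mm tall (its z), 0.27 to 0.4 kg; this point is its centre, 31 mm above its underside. A flat pack that stands on the bench to the left of the case at the start; None if absent
- flat3_c (a point): a battery pack, a dark upright block 48 mm (its x) by 70 mm (its y) by 62 mm tall (its z), 0.27 to 0.4 kg; this point is its centre, 31 mm above its underside. A flat pack that stands on the bench to the left of the case at the start; None if absent
- key_wake (a joint): travel of the round wake key, 20 mm across, alone in the row farthest from the robot, in the right-hand column beside the small display; at (52, -168) mm in the case's frame. 0 is up, 0.005 m fully down. Up, its top is 64 mm above the bench, 9 mm proud of the deck; it goes straight down against a spring (gives from 1.5 N, fully down at 5 N), counts as pressed from about 3.5 mm and comes up by itself
- key_lithium (a joint): travel of the left one of the two square keys, 20 x 20 mm (lithium); at (14, -122) mm in the case's frame. 0 is up, 0.005 m fully down. Up, its top is 64 mm above the bench, 9 mm proud of the deck; it goes straight down against a spring (gives from 1.5 N, fully down at 5 N), counts as pressed from about 3.5 mm and comes up by itself
- key_nickel (a joint): travel of the right one of the two square keys, 20 x 20 mm (nickel), not to be pressed; at (14, -164) mm in the case's frame. 0 is up, 0.005 m fully down. Up, its top is 64 mm above the bench, 9 mm proud of the deck; it goes straight down against a spring (gives from 1.5 N, fully down at 5 N), counts as pressed from about 3.5 mm and comes up by itself
- key_slow (a joint): travel of the left one of the two small oblong keys, 12 mm (x) by 26 mm (y) (slow rate); at (-24, -122) mm in the case's frame. 0 is up, 0.005 m fully down. Up, its top is 64 mm above the bench, 9 mm proud of the deck; it goes straight down against a spring (gives from 1.5 N, fully down at 5 N), counts as pressed from about 3.5 mm and comes up by itself
- key_fast (a joint): travel of the right one of the two small oblong keys, 12 mm by 26 mm (fast rate), not to be pressed; at (-24, -164) mm in the case's frame. 0 is up, 0.005 m fully down. Up, its top is 64 mm above the bench, 9 mm proud of the deck; it goes straight down against a spring (gives from 1.5 N, fully down at 5 N), counts as pressed from about 3.5 mm and comes up by itself
- key_start (a joint): travel of the long start bar, 16 mm (x) by 66 mm (y), in the row nearest the robot; at (-60, -143) mm in the case's frame. 0 is up, 0.005 m fully down. Up, its top is 64 mm above the bench, 9 mm proud of the deck; it goes straight down against a spring (gives from 1.5 N, fully down at 5 N), counts as pressed from about 3.5 mm and comes up by itself
- tape: a tape measure 68 x 34 x 62 mm, a bystander, to be left alone
- wrench: an open-ended wrench lying flat, a bystander, to be left alone
- marker: a paint marker lying down, 130 mm, a bystander, to be left alone
There are look-alikes about, which are no part of the job. What is shaped like the part that bears flat1_c but orange or purple is not meant.

How it is judged:
By the outcome, as a careful person would: the job done as asked, in the order asked, and still so for the second after the job is handed in, with the robot touching nothing.
Of full1, full2, full3 only 1 to 2 are there at a start; the rules pass over those that are not, and their reading is None.
Of flat1, flat2, flat3 only 2 to 3 are there at a start; the rules pass over those that are not, and their reading is None.
At some moment in a run one of flat1, flat2, flat3 may be knocked a few centimetres aside while the robot is not near it.
It also fails if it takes over 208 s, if anything falls off the work surface, if the arm or the gripper's body presses on something with over 40 N, if the wrist force passes 120 N, or if a joint passes its speed limit or range.

ROBOT

A 6-joint arm with a two-finger parallel gripper is mounted at the origin on the work surface. World frame = base frame: x ahead of the robot, y to its left, z up, the work surface at z = 0. Lengths are in m, angles in degrees, forces in N, time in s.
With the tool pointing down it reaches from about 0.375 to 0.9 m from the base axis. Payload 3.1 kg.
Tool frame: the origin (TCP) lies midway between the tips of the shut fingers; the grasp point (between the pads) lies 19 mm behind it; z points along the fingers, y is the direction in which the jaws open and shut (so a half turn about z gives the same grasp; the last joint's range is limited). The gripper opens to 87 mm and grips with 3 to 60 N. Pads are 19 mm wide; open, the fingers measure 117 mm over their backs; the gripper's body (75 mm by 190 mm) begins 51 mm behind the grasp point.
Start: joints at [-78.409, 30.224, 82.088, -0, 67.689, -10.227], TCP at [0.232, -0.58, 0.188] pointing down, gripper open.
Joint ranges: [-176.69, 176.69], [-43.24, 126.21], [12.49, 139.97], [-82, 262], [0, 151.66], [-163.58, 163.58]. Speed limits (degrees/s): [159.86, 159.86, 180, 180, 180, 180].

INTERFACE

Orientations are given as a 3x3 rotation matrix whose columns are the frame's x, y, z axes.
In Python, from rig import bot gives the robot as it stands.
- The arm moves only by the tool carry_out, never from a script. Its arguments are lists of equal length, an entry for each row: "grip": the gripper's target within -1 to 1 (fully open at 1, half-way at 0, shut at -1); "slide": the shift along the tool's x, y, z in mm, a list of three; "twist": the turn, a rotation vector about the tool's x, y, z in rad, a list of three. In form: {"grip": [grip, ...], "slide": [[dx, dy, dz], ...], "twist": [[wx, wy, wz], ...]}. A call has 1 to 12 rows; each row shifts and turns the pose as measured when the row begins, along the tool's axes as they then stand; what a row does not reach is not made up. A row lasts 1/10 s, in which the tool goes at most 50 mm and 8.59 degrees, less where a joint would pass 70% of its speed; a pose out of reach is approached as far as the arm can. A call is refused whole if a number of a shift passes 50 or a number of a turn 0.15, either way. A call with a gripper value outside its range is refused whole. The fingers move at their own pace and stop on an object; the grip force is fixed at half the most. Time passes only in rows, so rows that do not move let the fingers close. It gives the time, the measured TCP pose, the force and the opening at its end, in the units of the state.
- bot.read_state(): the state, without advancing time (a new reading comes with each control period).
- bot.capture(name): name is "side" or "top" or "wrist"; returns a dict with "color" (480x640x3 uint8, red, green, blue), "depth" (480x640 float32, m along the optical axis (not along the pixel's ray), 0 where there is no reading), "fx", "fy", "cx", "cy" (pixels), "position" and "rotation" of the camera in the world; the wrist camera has in their place "T_tool_cam" (4x4, takes a point from camera to tool coordinates, whose origin is the TCP and whose axes are the flange's). Camera axes: x right, y up, looking along -z (the intrinsics and any distortion apply to the point x, -y, -z); pixel columns grow to the right and rows downward; lengths in m; the calibration is good to about 2 mm. A picture is of the moment at which its call begins: read the wrist's pose just before it.
- bot.hand_in(): hands the job in, once; it reports no verdict.
The state is a dict: "time_s": time; "joint_positions": joint angles; "qvel": joint speeds; "tau": joint torques, N m; "position": TCP position; "tcp_rot": TCP orientation; "force": force on the tool from outside, world axes, zero at the start; "moment": the same for the moment, N m; "opening": opening from 0.0 (shut) to 1.0 (fully open).
Only numpy, scipy, OpenCV 4.12 (cv2) and the standard library are available. Lean on these libraries where they do the work, as an engineer would, in place of code of your own. Each camera call takes 0.05 s, during which the arm holds its last target.

## Working session

There is one attempt and no reset: what is moved stays moved. The work goes in short steps, Python scripts to look and compute and a tool call to move; the robot and the scene stay as the last step left them, time stands still between calls to the robot, and variables do not carry over. Pictures are saved under pics/ and viewed, and the job is handed in when it is done.

Besides the shell and the picture viewer there is one more tool, called as name(argument=value, ...) on one line, values as JSON. carry_out: Moves the arm, as the interface text tells. Its arguments: {"type":"object","properties":{"grip":{"type":"array"},"slide":{"type":"array"},"twist":{"type":"array"}},"required":["grip","slide","twist"]}

```bash
ls; mkdir -p pics
python3 - <<'E'
from rig import bot
import cv2,numpy as np
s=bot.read_state();print(s)
for n in("side","top","wrist"):
    c=bot.capture(n);cv2.imwrite(f"pics/{n}0.png",c["color"][:,:,::-1]);np.save(f"pics/{n}0.npy",c["depth"])
    print(n,{k:v for k,v in c.items() if k not in("color","depth")})
E
```

```text
pics
{'time_s': 0.0, 'joint_positions': array([-7.84103714e+01,  3.02793368e+01,  8.21569221e+01, -5.84116590e-05,
        6.76874992e+01, -1.02277187e+01]), 'qvel': array([ 0.03665701,  0.09929022, -0.05017999, -0.03710952,  0.03037595,
        0.02072739]), 'tau': array([ 1.44199970e-03, -4.40033698e+01, -1.76593995e+01,  6.32384839e-02,
        5.79607137e-02, -1.73523267e-04]), 'position': array([ 0.23213947, -0.5794251 ,  0.18726475]), 'tcp_rot': array([[ 9.28373285e-01,  3.71648832e-01, -4.34866048e-04],
       [ 3.71648890e-01, -9.28370953e-01,  2.11575622e-03],
       [ 3.82601323e-04, -2.12582904e-03, -9.99997667e-01]]), 'force': array([ 0.1827682 ,  0.26464239, -0.29032368]), 'moment': array([ 0.00868664, -0.02068703,  0.02155917]), 'opening': 1.0002643547498984}
side {'fx': 504.45297435378774, 'fy': 504.45297435378774, 'cx': 320.65483843160956, 'cy': 238.19107372650416, 'position': array([-0.2070345 ,  0.77101561,  1.14799905]), 'rotation': array([[-0.67677089,  0.55072271, -0.48855466],
       [-0.73592183, -0.48804991,  0.4692828 ],
       [ 0.02000564,  0.67713498,  0.73558684]])}
top {'fx': 569.067358637019, 'fy': 569.067358637019, 'cx': 327.0194241030555, 'cy': 232.1267426439423, 'position': array([0.29833999, 0.09192689, 1.30324337]), 'rotation': array([[ 0.00111429,  0.98290405, -0.18411513],
       [-0.99996474,  0.00262761,  0.00797562],
       [ 0.00832305,  0.18409975,  0.98287233]])}
wrist {'fx': 390.42948499634764, 'fy': 390.42948499634764, 'cx': 317.8034335669441, 'cy': 239.71892161841734, 'T_tool_cam': array([[-8.95396746e-04,  9.56380293e-01,  2.92123148e-01,
         8.06219031e-02],
       [ 9.99999507e-01,  9.81774947e-04, -1.49094338e-04,
        -4.89022537e-04],
       [-4.29390074e-04,  2.92122870e-01, -9.56380701e-01,
        -1.96907940e-01],
       [ 0.00000000e+00,  0.00000000e+00,  0.00000000e+00,
         1.00000000e+00]])}
```

View pics/top0.png

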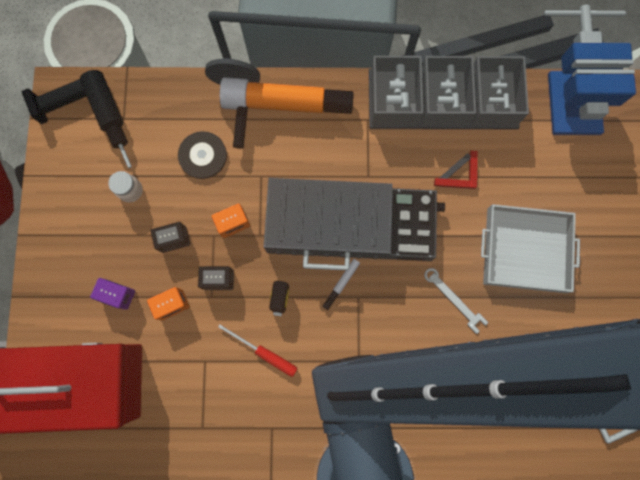

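View pics/side0.png

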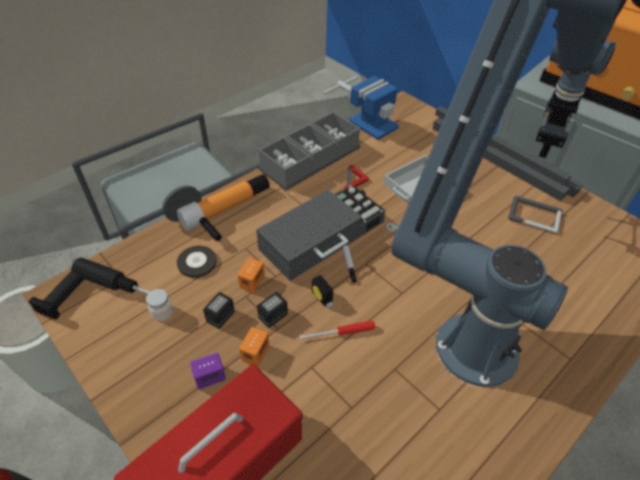

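The top view shows two dark packs at (170,237) and (215,277). The case is at about (350,220), the tray at (530,250), the tape at (279,297), and the marker lies near the handle at (341,285).

```bash
cat > h.py <<'E'
import numpy as np,cv2
from rig import bot
def cam(c,s=None):
    if "T_tool_cam" in c:
        T=np.eye(4);T[:3,:3]=s["tcp_rot"];T[:3,3]=s["position"];M=T@c["T_tool_cam"];return M[:3,:3],M[:3,3]
    return np.array(c["rotation"]),np.array(c["position"])
def rays(c,uv,s=None):
    R,p=cam(c,s);uv=np.atleast_2d(uv).astype(float)
    d=np.c_[(uv[:,0]-c["cx"])/c["fx"],-(uv[:,1]-c["cy"])/c["fy"],-np.ones(len(uv))]
    return p,d@R.T
def onplane(c,uv,z,s=None):
    p,d=rays(c,uv,s);t=(z-p[2])/d[:,2];return p+d*t[:,None]
def cloud(c,s=None):
    v,u=np.mgrid[:480,:640];p,d=rays(c,np.c_[u.ravel(),v.ravel()],s)
    P=p+d*c["depth"].ravel()[:,None];P[c["depth"].ravel()==0]=np.nan;return P.reshape(480,640,3)
def proj(c,P,s=None):
    R,p=cam(c,s);q=(np.atleast_2d(P)-p)@R
    return np.c_[c["cx"]-c["fx"]*q[:,0]/q[:,2],c["cy"]+c["fy"]*q[:,1]/q[:,2]]
def shot(name,fn,crop=None,k=1):
    s=bot.read_state();c=bot.capture(name);im=c["color"][:,:,::-1]
    if crop: x0,y0,x1,y1=crop;im=im[y0:y1,x0:x1]
    if k!=1: im=cv2.resize(im,None,fx=k,fy=k,interpolation=cv2.INTER_CUBIC)
    cv2.imwrite(f"pics/{fn}.png",im);return c,s
E
python3 - <<'E'
from h import *
c,s=shot("top","t1",(85,150,285,340),4)
shot("top","t1b",(255,165,455,315),4)
shot("top","t1c",(430,190,590,310),5)
P=cloud(c)
for z0,z1,box in((.085,.098,(255,165,455,315)),(.05,.058,(380,165,455,315)),(.055,.07,(85,150,285,340))):
    x0,y0,x1,y1=box
    m=np.zeros((480,640),np.uint8);m[y0:y1,x0:x1]=((P[...,2]>z0)&(P[...,2]<z1))[y0:y1,x0:x1]
    n,l,st,ce=cv2.connectedComponentsWithStats(m)
    for i in range(1,n):
        if st[i,4]>80:
            q=P[l==i];r=cv2.minAreaRect((q[:,:2]*1000).astype(np.float32))
            print(z0,st[i],np.median(q,0).round(4),r, c["color"][l==i].mean(0).round())
E
```

```text
0.085 [ 264  178  129   76 8680] [0.5612 0.0779 0.0924] ((563.12548828125, 78.27339935302734), (274.1244812011719, 158.21243286132812), 87.47698211669922) [88. 87. 85.]
0.05 [ 387  189   51   70 1580] [ 0.5477 -0.1157  0.0558] ((554.6891479492188, -109.69617462158203), (109.13706970214844, 157.7550048828125), 87.09027862548828) [64. 60. 55.]
0.055 [117 175  18  21  84] [0.631  0.5254 0.0668] ((633.2105712890625, 529.1163940429688), (21.84699058532715, 51.776031494140625), 62.56322479248047) [126. 123. 117.]
0.055 [212 204  36  31 669] [0.5599 0.2987 0.0632] ((561.1785278320312, 299.11895751953125), (50.46565246582031, 69.8297348022461), 24.748580932617188) [216. 118.  52.]
0.055 [151 222  35  28 696] [0.5219 0.4332 0.0631] ((522.955322265625, 434.2746276855469), (50.553768157958984, 70.18048095703125), 15.429438591003418) [86. 78. 71.]
0.055 [198 267  34  22 701] [0.4297 0.3276 0.0631] ((429.5190124511719, 328.1383361816406), (46.6438102722168, 71.28856658935547), 0.06906414777040482) [87. 79. 73.]
0.055 [ 91 278  38  31 734] [0.3952 0.5528 0.0629] ((395.2059020996094, 554.1212768554688), (71.75569152832031, 48.609336853027344), 69.95790100097656) [115.  64. 137.]
0.055 [270 281  15  32 403] [0.387  0.1883 0.0622] ((388.9161376953125, 190.3220672607422), (67.73236083984375, 30.836162567138672), 0.599526047706604) [56. 45. 38.]
0.055 [148 287  38  33 731] [0.3737 0.4301 0.0631] ((373.66363525390625, 431.09271240234375), (49.43858337402344, 71.34353637695312), 26.37389373779297) [215. 116.  50.]
```

```bash
sleep 0.1; ls pics
```

```text
side0.npy
side0.png
t1.png
t1b.png
t1c.png
top0.npy
top0.png
wrist0.npy
wrist0.png
```

View pics/t1.png

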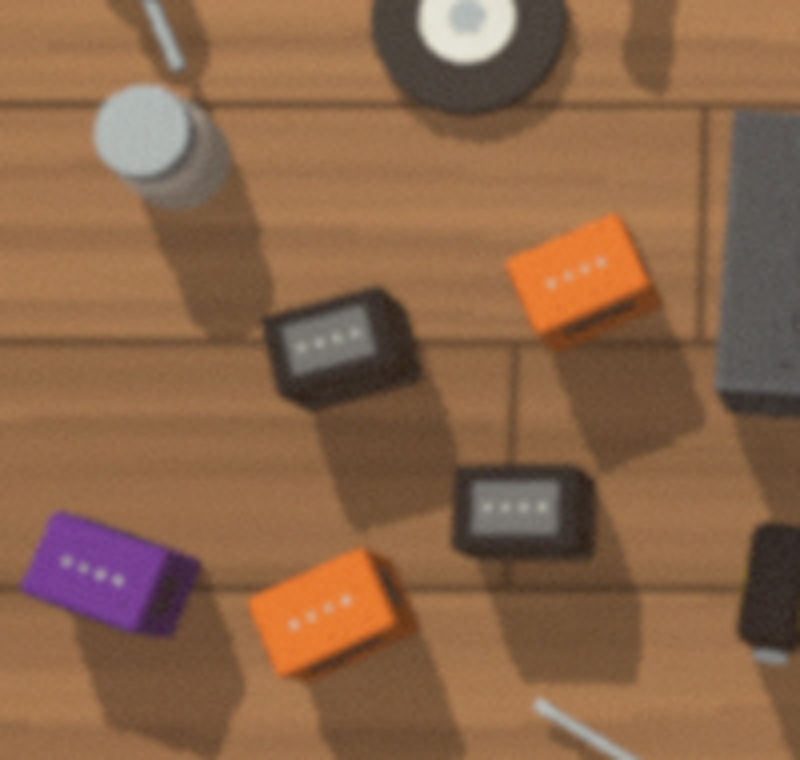

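View pics/t1b.png

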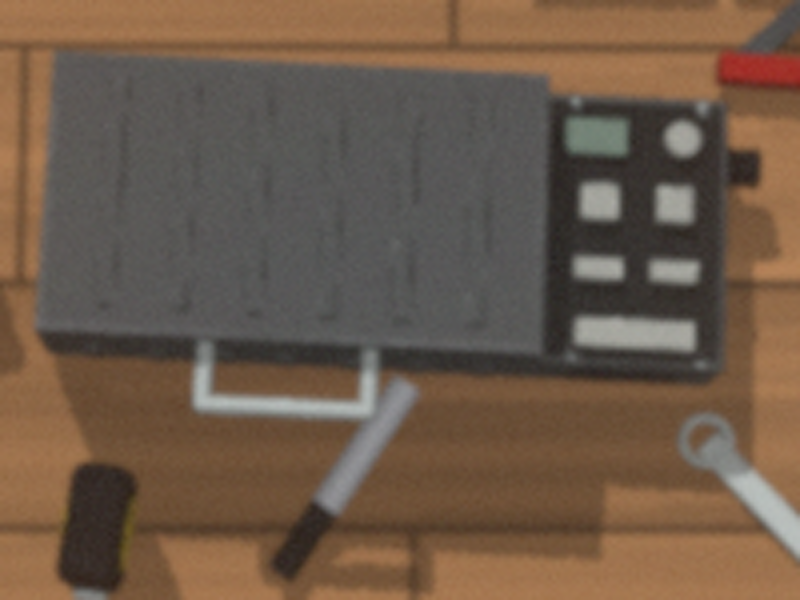

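View pics/t1c.png

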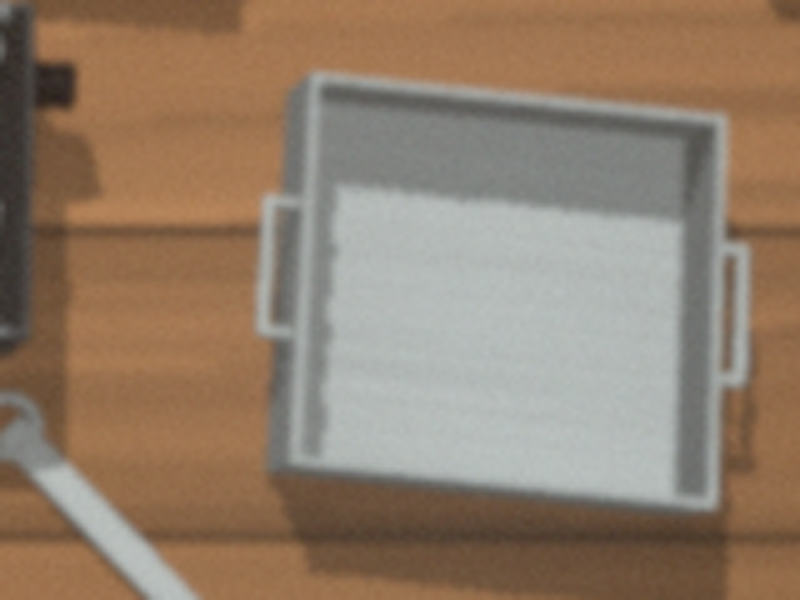

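Run:
```python
from h import *
c=bot.capture("top")
g=c["color"].astype(int)
# keys by mask
m=np.zeros((480,640),np.uint8);m[185:262,392:436]=(g.min(2)>115)[185:262,392:436]
n,l,st,ce=cv2.connectedComponentsWithStats(m)
pts=[]
for i in range(1,n):
    if st[i,4]>10: print(st[i],ce[i]); 
def mp(x,y,x0,y0,k): return [x0+(x+.5)/k-.5,y0+(y+.5)/k-.5]
K=np.array([mp(x,y,255,165,4) for x,y in((682,138),(600,202),(675,204),(598,268),(673,271),(635,334))])
W=onplane(c,K,.064)[:,:2]*1000
C=np.array([(52,-168),(14,-122),(14,-164),(-24,-122),(-24,-164),(-60,-143)],float)
h=onplane(c,[mp(285,408,255,165,4)],.079)[:,:2]*1000  # top of bar
W=np.r_[W,h];C=np.r_[C,[[-112,48]]]
# add lid corners on z=.091
L=onplane(c,[mp(x,y,255,165,4) for x,y in((55,55),(549,76),(546,352),(38,328))],.091)[:,:2]*1000
print("lid corners",L.round(1),L.mean(0))
W=np.r_[W,L.mean(0)[None]];C=np.r_[C,[[0,48]]]
a=C-C.mean(0);b=W-W.mean(0);th=np.arctan2((a[:,0]*b[:,1]-a[:,1]*b[:,0]).sum(),(a*b).sum())
R=np.array([[np.cos(th),-np.sin(th)],[np.sin(th),np.cos(th)]]);t=W.mean(0)-R@C.mean(0)
print("yaw",np.degrees(th),"t",t);print((W-(C@R.T+t)).round(1))
T=onplane(c,[mp(x,y,430,190,5) for x,y in((313,77),(727,118),(712,508),(290,467))],.04)[:,:2]*1000
print("tray",T.round(1),T.mean(0), np.linalg.norm(np.roll(T,-1,0)-T,axis=1))
P=cloud(c)
q=P[200:290,490:575].reshape(-1,3);q=q[(q[:,2]>.03)&(q[:,2]<.05)]*1000;print(len(q),cv2.minAreaRect(q[:,:2].astype(np.float32)))
```

```text
[398 196  12   6  42] [403.88095238 198.52380952]
[422 196   8   8  52] [425.38461538 199.25      ]
[400 211  10   9  79] [404.60759494 214.93670886]
[419 211   9   9  72] [423.02777778 215.38888889]
[399 229  12   6  58] [404.4137931  231.56896552]
[418 230  12   6  56] [423.125 232.25 ]
[399 244  30   9 207] [413.50724638 247.91304348]
lid corners [[645.6 211.5]
 [634.6 -60.8]
 [480.9 -56.1]
 [493.3 217.6]] [563.58649716  78.05579751]
yaw -2.508178521378602 t [561.45574144  31.42788978]
[[ 0.3  0.6]
 [-0.6 -0.1]
 [ 0.2 -0. ]
 [-0.1  0.2]
 [ 0.2  0.6]
 [-0.2  0.1]
 [ 0.   0.1]
 [ 0.  -1.3]]
tray [[ 599.  -295.6]
 [ 580.4 -484. ]
 [ 402.8 -463.2]
 [ 420.7 -276. ]] [ 500.73480273 -379.69850018] [189.26661393 178.82304706 188.02655625 179.42168037]
837 ((500.9903564453125, -381.0850524902344), (194.7095947265625, 181.2890625), 83.84660339355469)
```

```bash
cat >> h.py <<'E'
from scipy.spatial.transform import Rotation as Ro
CY=-2.5;CO=np.array([561.5,31.4,0.])
Rc=Ro.from_euler('z',CY,degrees=True).as_matrix()
def c2w(x,y,z): return Rc@np.array([x,y,z],float)+CO
def Rt(yaw,tilt=0,about='x'):  # tool down, x axis at yaw (world deg); tilt about tool axis
    a=np.radians(yaw);x=np.array([np.cos(a),np.sin(a),0]);z=np.array([0,0,-1.]);R=np.c_[x,np.cross(z,x),z]
    return R@Ro.from_euler(about,tilt,degrees=True).as_matrix()
def plan(wps,start=None,step=45):
    """wps: list of (pos mm, R or None[,step]); prints rows"""
    s=bot.read_state();p=s["position"]*1000;R=s["tcp_rot"]
    for w in wps:
        q=np.array(w[0],float);Q=R if w[1] is None else w[1];st=w[2] if len(w)>2 else step
        rv=Ro.from_matrix(R.T@Q).as_rotvec();n=int(max(np.ceil(np.linalg.norm(q-p)/st-.02),np.ceil(np.linalg.norm(rv)/.145-.02),1))
        S=[];T=[]
        for i in range(n):
            Ri=R@Ro.from_rotvec(rv*i/n).as_matrix()
            S.append([int(round(float(v))) for v in Ri.T@(q-p)/n]);T.append([round(float(v),3)+0 for v in rv/n])
        print(n,"slide",S,"\n twist",T);p=q;R=Q
def st():
    s=bot.read_state();print("t",round(s["time_s"],2),"p",(s["position"]*1000).round(1),"yaw",np.degrees(np.arctan2(s["tcp_rot"][1,0],s["tcp_rot"][0,0])).round(2),"z",s["tcp_rot"][:,2].round(3),"F",s["force"].round(1),"op",round(s["opening"]*87,1),"case",(Rc.T@(s["position"]*1000-CO)).round(1))
    return s
E
python3 - <<'E'
from h import *
st();plan([(c2w(-112,48,180),Rt(87.5))])
E
```

```text
t 0.35 p [ 232.3 -580.   188. ] yaw 21.82 z [-0.     0.001 -1.   ] F [-0.1  0.2 -0.4] op 87.1 case [-302.2 -625.2  188. ]
16 slide [[28, -33, 1], [30, -31, 1], [33, -29, 1], [35, -27, 1], [36, -24, 1], [38, -21, 1], [40, -19, 1], [41, -16, 1], [42, -13, 1], [43, -10, 1], [43, -7, 1], [44, -4, 1], [44, 0, 1], [44, 3, 1], [43, 6, 1], [43, 9, 1]] 
 twist [[0.0, 0.0, -0.072], [0.0, 0.0, -0.072], [0.0, 0.0, -0.072], [0.0, 0.0, -0.072], [0.0, 0.0, -0.072], [0.0, 0.0, -0.072], [0.0, 0.0, -0.072], [0.0, 0.0, -0.072], [0.0, 0.0, -0.072], [0.0, 0.0, -0.072], [0.0, 0.0, -0.072], [0.0, 0.0, -0.072], [0.0, 0.0, -0.072], [0.0, 0.0, -0.072], [0.0, 0.0, -0.072], [0.0, 0.0, -0.072]]
```

View pics/wrist0.png

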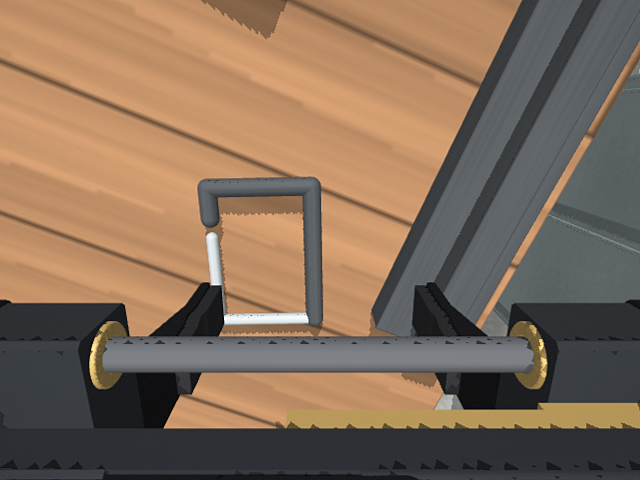

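The wrist view shows the two fingers near (205,300) and (430,300), with the wide body along the jaw axis. So the 190 mm dimension lies along the jaw direction.

carry_out(grip=[1,1,1,1,1,1,0,-0.45,-0.45,-0.45,-0.45,-0.45], slide=[[28,-33,0],[30,-31,0],[33,-29,0],[35,-27,0],[36,-24,0],[38,-21,0],[40,-19,0],[41,-16,0],[42,-13,0],[43,-10,0],[43,-7,0],[44,-4,0]], twist=[[0,0,-0.072],[0,0,-0.072],[0,0,-0.072],[0,0,-0.072],[0,0,-0.072],[0,0,-0.072],[0,0,-0.072],[0,0,-0.072],[0,0,-0.072],[0,0,-0.072],[0,0,-0.072],[0,0,-0.072]])

```text
time_s: 1.55
position: [0.3944, -0.0703, 0.1864]
tcp_rot: [[0.3, 0.954, 0.008], [0.954, -0.3, -0.011], [-0.009, 0.011, -1.0]]
force: [1.0, -0.3, 0.3]
opening: 0.542
```

Run:
```python
from h import *
st();plan([(c2w(-112,48,140),Rt(87.5)),(c2w(-112,48,61),Rt(87.5),20)])
```

```text
t 1.55 p [394.4 -70.3 186.4] yaw 72.56 z [ 0.008 -0.011 -1.   ] F [ 1.  -0.3  0.3] op 47.2 case [-162.5 -108.9  186.4]
4 slide [[41, 2, 11], [41, 5, 11], [41, 7, 11], [40, 10, 12]] 
 twist [[0.002, 0.002, -0.065], [0.002, 0.002, -0.065], [0.002, 0.002, -0.065], [0.002, 0.002, -0.065]]
4 slide [[0, 0, 20], [0, 0, 20], [0, 0, 20], [0, 0, 20]] 
 twist [[0.0, 0.0, 0.0], [0.0, 0.0, 0.0], [0.0, 0.0, 0.0], [0.0, 0.0, 0.0]]
```

carry_out(grip=[-0.45,-0.45,-0.45,-0.45,-0.45,-0.45], slide=[[41,2,11],[41,5,11],[41,7,11],[40,10,12],[0,0,0],[0,0,0]], twist=[[0.002,0.002,-0.065],[0.002,0.002,-0.065],[0.002,0.002,-0.065],[0.002,0.002,-0.065],[0,0,0],[0,0,0]])

```text
time_s: 2.15
position: [0.4556, 0.0962, 0.1409]
tcp_rot: [[0.023, 1.0, 0.01], [1.0, -0.023, -0.003], [-0.003, 0.01, -1.0]]
force: [-0.2, -0.6, 1.1]
opening: 0.278
```

Run:
```python
from h import *
st();plan([(c2w(-112,48,61),Rt(87.5),20)])
c,s=shot("wrist","w1")
# bar in the wrist depth
P=cloud(c,s)*1000
q=P.reshape(-1,3);q=(q-CO)@Rc
m=(q[:,2]>68)&(q[:,2]<84)&(q[:,0]<-98)&(q[:,0]>-130)&(abs(q[:,1]-48)<35)
print(m.sum(),np.median(q[m],0),q[m].max(0),q[m].min(0))
```

```text
t 2.15 p [455.6  96.2 140.9] yaw 88.68 z [ 0.01  -0.003 -1.   ] F [-0.2 -0.6  1.1] op 24.2 case [-108.7   60.1  140.9]
5 slide [[-2, -1, 16], [-2, -1, 16], [-2, -1, 16], [-2, -1, 16], [-2, -1, 16]] 
 twist [[0.002, 0.001, 0.004], [0.002, 0.001, 0.004], [0.002, 0.001, 0.004], [0.002, 0.001, 0.004], [0.002, 0.001, 0.004]]
1321 [-113.1702456    50.06488774   79.59343298] [-108.14307127   82.95471049   82.56160003] [-118.30302468   13.00647297   74.66612815]
```

View pics/w1.png

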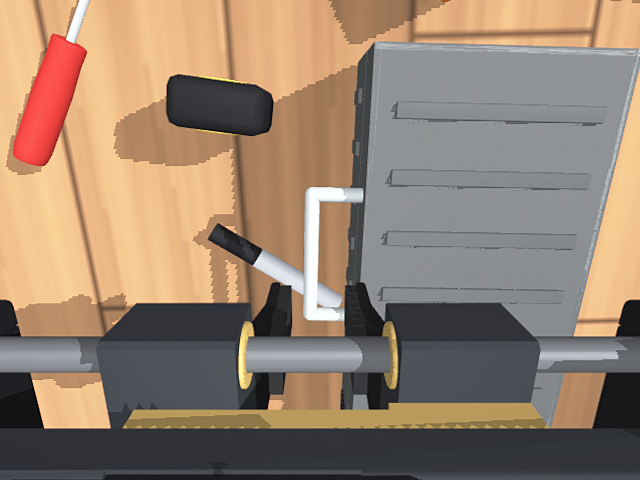

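The bar runs between its posts at (330,195) and (325,315). Depth puts it at case x = -113, within 1 mm of the expected position, so I'm descending.

carry_out(grip=[-0.45,-0.45,-0.45,-0.45,-0.45,-0.45,-0.9,-0.9,-0.9,-0.9], slide=[[-3,-1,16],[-3,-1,16],[-2,-1,16],[-2,-1,16],[-2,-1,16],[0,0,0],[0,0,0],[0,0,0],[0,0,0],[0,0,0]], twist=[[0.002,0.002,0.004],[0.002,0.002,0.004],[0.002,0.002,0.004],[0.002,0.002,0.004],[0.002,0.002,0.004],[0,0,0],[0,0,0],[0,0,0],[0,0,0],[0,0,0]])

```text
time_s: 3.2
position: [0.4542, 0.0728, 0.0654]
tcp_rot: [[0.065, 0.998, 0.013], [0.998, -0.065, 0.005], [0.006, 0.012, -1.0]]
force: [-0.6, -0.4, -0.8]
opening: 0.073
```

Run:
```python
from h import *
s=st()
# arc about hinge in case frame; tcp rel: keep same orientation
p=Rc.T@(s["position"]*1000-CO)
th0=np.arctan2(75-57,-112-78)
prev=None
off=p-np.array([-112,48,75]);off[1]=0
W=[]
for th in np.linspace(0,1.72,19)[1:]:
    a=th0-th;b=np.array([78+191*np.cos(a),p[1],57+191*np.sin(a)])+off
    W.append((c2w(*b),None))
print(off);plan(W)
```

```text
t 3.2 p [454.2  72.8  65.4] yaw 86.3 z [ 0.013  0.005 -1.   ] F [-0.6 -0.4 -0.8] op 6.3 case [-109.    36.7   65.4]
[ 2.97037816  0.         -9.55226728]
1 slide [[0, 3, -18]] 
 twist [[0.0, 0.0, 0.0]]
1 slide [[0, 5, -18]] 
 twist [[0.0, 0.0, 0.0]]
1 slide [[0, 6, -17]] 
 twist [[0.0, 0.0, 0.0]]
1 slide [[0, 8, -16]] 
 twist [[0.0, 0.0, 0.0]]
1 slide [[0, 9, -16]] 
 twist [[0.0, 0.0, 0.0]]
1 slide [[0, 11, -15]] 
 twist [[0.0, 0.0, 0.0]]
1 slide [[0, 12, -14]] 
 twist [[0.0, 0.0, 0.0]]
1 slide [[0, 13, -12]] 
 twist [[0.0, 0.0, 0.0]]
1 slide [[0, 14, -11]] 
 twist [[0.0, 0.0, 0.0]]
1 slide [[0, 15, -10]] 
 twist [[0.0, 0.0, 0.0]]
1 slide [[0, 16, -8]] 
 twist [[0.0, 0.0, 0.0]]
1 slide [[0, 17, -7]] 
 twist [[0.0, 0.0, 0.0]]
1 slide [[0, 18, -5]] 
 twist [[0.0, 0.0, 0.0]]
1 slide [[0, 18, -3]] 
 twist [[0.0, 0.0, 0.0]]
1 slide [[0, 18, -1]] 
 twist [[0.0, 0.0, 0.0]]
1 slide [[0, 18, 0]] 
 twist [[0.0, 0.0, 0.0]]
1 slide [[0, 18, 2]] 
 twist [[0.0, 0.0, 0.0]]
1 slide [[0, 18, 4]] 
 twist [[0.0, 0.0, 0.0]]
```

Run:
```python
from h import *
c,s=shot("wrist","w2");st()
c,s=shot("side","s2",(260,180,420,300),5)
```

```text
t 3.25 p [454.3  72.9  65.5] yaw 86.31 z [ 0.013  0.005 -1.   ] F [-0.3  0.5 -0.1] op 5.2 case [-108.9   36.8   65.5]
```

View pics/w2.png

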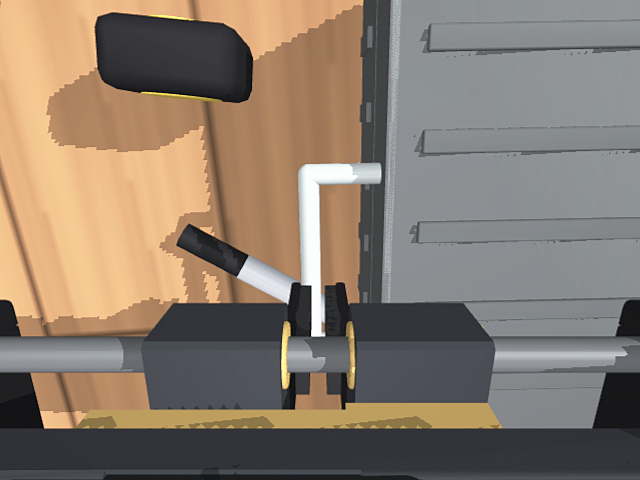

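View pics/s2.png

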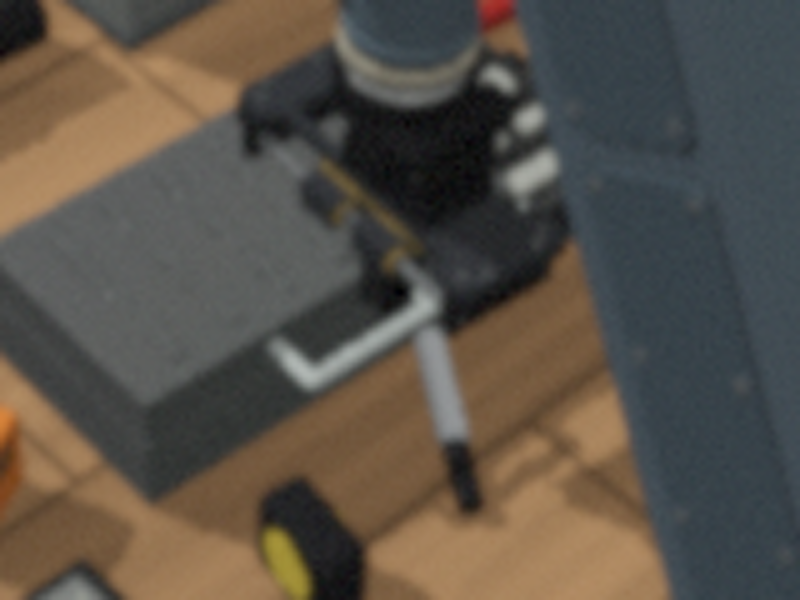

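Run:
```python
from h import *
c=bot.capture("side");s=st()
f=lambda uv:((uv-[260,180])*5).round()
print("tcp",f(proj(c,s["position"])),"bar ends",f(proj(c,[c2w(-112,93,75)/1000,c2w(-112,3,75)/1000,c2w(-112,48,75)/1000])))
w=bot.capture("wrist");s=bot.read_state()
print(proj(w,[s["position"],c2w(-112,93,75)/1000,c2w(-112,3,75)/1000,c2w(-112,48,75)/1000],s))
P=(cloud(w,s).reshape(-1,3)*1000-CO)@Rc
m=(P[:,2]>68)&(P[:,2]<84)&(P[:,0]<-98)&(P[:,0]>-130)&(P[:,1]<110)&(P[:,1]>40);q=P[m]
for a in range(40,110,10):
    k=q[(q[:,1]>=a)&(q[:,1]<a+10)];print(a,len(k),np.median(k,0) if len(k) else 0)
```

```text
t 3.35 p [453.9  73.   65.1] yaw 86.32 z [ 0.012  0.005 -1.   ] F [0.6 0.3 0.4] op 4.6 case [-109.3   36.9   65.1]
tcp [[381. 341.]] bar ends [[310. 379.]
 [429. 304.]
 [370. 341.]]
[[318.03546246 276.27823525]
 [310.43857077 174.95021053]
 [314.89814537 341.46554161]
 [312.81293846 263.60633995]]
40 369 [-113.38889533   45.13440852   79.47707181]
50 375 [-113.21908728   55.15436606   79.44705385]
60 388 [-113.17427847   64.91830459   79.40851283]
70 426 [-113.03627048   75.09381591   79.40753571]
80 477 [-112.4770659    85.70653148   79.35976559]
90 778 [-107.86038406   94.33026278   79.52196604]
100 0 0
```

Run:
```python
from h import *
s=bot.read_state();w=bot.capture("wrist")
T=w["T_tool_cam"]
v,u=np.mgrid[:480,:640];d=w["depth"]
X=np.stack([(u-w["cx"])/w["fx"]*d,-(v-w["cy"])/w["fy"]*d,-d],-1)@T[:3,:3].T+T[:3,3];X*=1000
for r in (275,284,288,292,300,310,320,340,360,380,392,400): print(r,[(k,X[r,k].round(0).tolist()) for k in (296,304,318,334,342)])
```

```text
275 [(296, [-25.0, -16.0, 63.0]), (304, [6.0, -7.0, -14.0]), (318, [7.0, -0.0, -14.0]), (334, [-25.0, 12.0, 64.0]), (342, [-26.0, 17.0, 66.0])]
284 [(296, [11.0, -10.0, -37.0]), (304, [1.0, -7.0, -14.0]), (318, [2.0, -0.0, -15.0]), (334, [12.0, 7.0, -37.0]), (342, [12.0, 11.0, -38.0])]
288 [(296, [12.0, -10.0, -42.0]), (304, [10.0, -6.0, -37.0]), (318, [-0.0, -0.0, -15.0]), (334, [12.0, 7.0, -42.0]), (342, [12.0, 10.0, -41.0])]
292 [(296, [11.0, -9.0, -45.0]), (304, [10.0, -6.0, -43.0]), (318, [-2.0, -0.0, -15.0]), (334, [10.0, 7.0, -43.0]), (342, [12.0, 10.0, -46.0])]
300 [(296, [12.0, -9.0, -54.0]), (304, [10.0, -6.0, -50.0]), (318, [-7.0, -0.0, -14.0]), (334, [10.0, 7.0, -51.0]), (342, [12.0, 10.0, -54.0])]
310 [(296, [12.0, -8.0, -62.0]), (304, [10.0, -6.0, -59.0]), (318, [-13.0, -0.0, -14.0]), (334, [10.0, 6.0, -59.0]), (342, [12.0, 9.0, -62.0])]
320 [(296, [11.0, -8.0, -69.0]), (304, [10.0, -5.0, -67.0]), (318, [-19.0, -0.0, -13.0]), (334, [10.0, 6.0, -67.0]), (342, [12.0, 9.0, -70.0])]
340 [(296, [33.0, -5.0, -119.0]), (304, [34.0, -3.0, -119.0]), (318, [34.0, -0.0, -119.0]), (334, [34.0, 3.0, -120.0]), (342, [34.0, 5.0, -120.0])]
360 [(296, [30.0, -5.0, -122.0]), (304, [30.0, -3.0, -122.0]), (318, [31.0, -0.0, -122.0]), (334, [30.0, 3.0, -122.0]), (342, [30.0, 5.0, -122.0])]
380 [(296, [-0.0, -7.0, -88.0]), (304, [-4.0, -5.0, -83.0]), (318, [-114.0, -0.0, 64.0]), (334, [-3.0, 5.0, -84.0]), (342, [9.0, 7.0, -101.0])]
392 [(296, [-4.0, -7.0, -89.0]), (304, [-8.0, -5.0, -84.0]), (318, [-126.0, -0.0, 64.0]), (334, [-9.0, 5.0, -84.0]), (342, [6.0, 7.0, -102.0])]
400 [(296, [-7.0, -7.0, -90.0]), (304, [-132.0, -11.0, 63.0]), (318, [-132.0, -0.0, 63.0]), (334, [-133.0, 13.0, 64.0]), (342, [4.0, 7.0, -103.0])]
```

The wrist depth shows the real fingertips about 36 mm short of the reported TCP: finger edges end at row 283, at tool z of about -37. That explains why the bar isn't gripped, so I'll add this offset to my targets.

```bash
sed -i 's/^def plan(/D=36.\ndef plan(/' h.py
cat >> h.py <<'E'
def tipplan(wps,step=45): # wps in tip coordinates
    R0=bot.read_state()["tcp_rot"];o=[]
    for w in wps:
        if w[1] is not None:R0=w[1]
        o.append((np.array(w[0])+R0[:,2]*D,)+tuple(w[1:]))
    plan(o,step=step)
E
python3 - <<'E'
from h import *
s=bot.read_state();w=bot.capture("wrist")
T=w["T_tool_cam"]
v,u=np.mgrid[:480,:640];d=w["depth"]
X=np.stack([(u-w["cx"])/w["fx"]*d,-(v-w["cy"])/w["fy"]*d,-d],-1)@T[:3,:3].T+T[:3,3];X*=1000
m=(abs(X[...,0])<18)&(abs(X[...,1])<22)&(X[...,2]>-75)&(X[...,2]<-25)
print("tip z",np.percentile(X[m][:,2],[95,98,99,100]), "y",np.percentile(X[m][:,1],[1,99]))
tipplan([(c2w(-113,48,61),Rt(87.5),15)])
E
```

```text
tip z [-37.37330619 -35.62134373 -35.05193848 -33.48259456] y [-11.00571559  10.48322198]
3 slide [[4, -1, 13], [4, -1, 13], [4, -1, 13]] 
 twist [[0.004, -0.002, -0.007], [0.004, -0.002, -0.007], [0.004, -0.002, -0.007]]
```

carry_out(grip=[-0.45,-0.45,-0.45,-0.45,-0.45,-0.45,-0.45], slide=[[0,0,0],[0,0,0],[4,-1,13],[4,-1,13],[4,-1,13],[0,0,0],[0,0,0]], twist=[[0,0,0],[0,0,0],[0.004,-0.002,-0.007],[0.004,-0.002,-0.007],[0.004,-0.002,-0.007],[0,0,0],[0,0,0]])

```text
time_s: 4.2
position: [0.4506, 0.087, 0.0212]
tcp_rot: [[0.04, 0.999, -0.005], [0.999, -0.04, -0.0], [-0.001, -0.005, -1.0]]
force: [0.4, -0.1, 0.9]
opening: 0.276
```

Run:
```python
from h import *
st();tipplan([(c2w(-113,48,61),Rt(87.5),15)])
shot("wrist","w3")
```

```text
t 4.2 p [450.6  87.   21.2] yaw 87.68 z [-0.005 -0.    -1.   ] F [ 0.4 -0.1  0.9] op 24.0 case [-113.2   50.7   21.2]
1 slide [[-3, 0, -4]] 
 twist [[-0.005, 0.001, 0.003]]
```

View pics/w3.png

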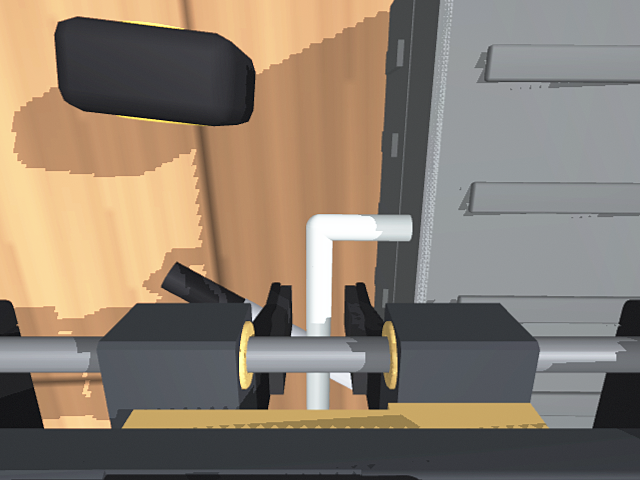

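The bar now passes between the fingers at (318,300), so I'm closing on it.

carry_out(grip=[-0.85,-0.85,-0.85,-0.85], slide=[[0,0,0],[0,0,0],[0,0,0],[0,0,0]], twist=[[0,0,0],[0,0,0],[0,0,0],[0,0,0]])

```text
time_s: 4.65
position: [0.4508, 0.0868, 0.022]
tcp_rot: [[0.041, 0.999, -0.004], [0.999, -0.041, -0.0], [-0.0, -0.004, -1.0]]
force: [0.5, 1.0, -1.7]
opening: 0.102
```

Run:
```python
from h import *
st()
```

```text
t 4.65 p [450.8  86.8  22. ] yaw 87.63 z [-0.004 -0.    -1.   ] F [ 0.5  1.  -1.7] op 8.9 case [-113.    50.5   22. ]
```

carry_out(grip=[-0.85,-0.85,-0.85,-0.85,-0.85,-0.85,-0.85,-0.85], slide=[[0,3,-18],[0,5,-18],[0,6,-17],[0,8,-16],[0,9,-16],[0,11,-15],[0,12,-14],[0,0,0]], twist=[[0,0,0],[0,0,0],[0,0,0],[0,0,0],[0,0,0],[0,0,0],[0,0,0],[0,0,0]])

```text
time_s: 5.45
position: [0.5012, 0.0844, 0.1375]
tcp_rot: [[0.044, 0.999, -0.015], [0.999, -0.044, 0.001], [0.001, -0.015, -1.0]]
force: [1.3, 1.5, -3.3]
opening: 0.1
```

```bash
cat >> h.py <<'E'
def arc(ths,zoff=-53.,ca=None):
    s=st();p=Rc.T@(s["position"]*1000-CO)
    b=p-[0,0,zoff];r=np.hypot(b[0]-78,b[2]-57);a0=np.arctan2(b[2]-57,b[0]-78)
    th0=np.arctan2(18,-190);print("r",r,"lid angle est",th0-a0)
    W=[]
    for th in ths:
        a=th0-th;W.append((c2w(78+191*np.cos(a),p[1],57+191*np.sin(a)+zoff),Rt(87.5)))
    plan(W)
E
python3 - <<'E'
from h import *
arc(np.arange(.8,1.75,.1))
E
```

```text
t 5.45 p [501.2  84.4 137.5] yaw 87.47 z [-0.015  0.001 -1.   ] F [ 1.3  1.5 -3.3] op 8.7 case [-62.6  50.3 137.5]
r 193.8728684905994 lid angle est 0.66512882012655
1 slide [[0, 21, -16]] 
 twist [[-0.015, -0.001, -0.001]]
1 slide [[0, 15, -11]] 
 twist [[0.0, 0.0, 0.0]]
1 slide [[0, 17, -10]] 
 twist [[0.0, 0.0, 0.0]]
1 slide [[0, 17, -8]] 
 twist [[0.0, 0.0, 0.0]]
1 slide [[0, 18, -6]] 
 twist [[0.0, 0.0, 0.0]]
1 slide [[0, 19, -4]] 
 twist [[0.0, 0.0, 0.0]]
1 slide [[0, 19, -2]] 
 twist [[0.0, 0.0, 0.0]]
1 slide [[0, 19, -1]] 
 twist [[0.0, 0.0, 0.0]]
1 slide [[0, 19, 1]] 
 twist [[0.0, 0.0, 0.0]]
1 slide [[0, 19, 3]] 
 twist [[0.0, 0.0, 0.0]]
```

Works; forces are low.

carry_out(grip=[-0.85,-0.85,-0.85,-0.85,-0.85,-0.85,-0.85], slide=[[0,20,-15],[0,15,-11],[0,17,-10],[0,17,-8],[0,18,-6],[0,19,-4],[0,0,0]], twist=[[-0.01,0,0],[0,0,0],[0,0,0],[0,0,0],[0,0,0],[0,0,0],[0,0,0]])

```text
time_s: 6.15
position: [0.5815, 0.0805, 0.1891]
tcp_rot: [[0.042, 0.997, -0.061], [0.999, -0.042, 0.0], [-0.002, -0.061, -0.998]]
force: [3.3, 1.3, -11.6]
opening: 0.104
```

Run:
```python
from h import *
arc(np.arange(1.4,1.81,.1))
```

```text
t 6.15 p [581.5  80.5 189.1] yaw 87.61 z [-0.061  0.    -0.998] F [  3.3   1.3 -11.6] op 9.1 case [ 17.8  49.9 189.1]
r 194.61641744588303 lid angle est 1.1619484564040763
2 slide [[0, 23, -4], [0, 23, -3]] 
 twist [[-0.03, 0.001, 0.001], [-0.03, 0.001, 0.001]]
1 slide [[0, 19, -1]] 
 twist [[0.0, 0.0, 0.0]]
1 slide [[0, 19, 1]] 
 twist [[0.0, 0.0, 0.0]]
1 slide [[0, 19, 3]] 
 twist [[0.0, 0.0, 0.0]]
1 slide [[0, 18, 5]] 
 twist [[0.0, 0.0, 0.0]]
```

carry_out(grip=[-0.85,-0.85,-0.85,-0.85,-0.85,-0.85], slide=[[0,20,0],[0,20,-1],[0,19,1],[0,19,2],[0,19,4],[0,0,0]], twist=[[0,0,0],[0,0,0],[0,0,0],[0,0,0],[0,0,0],[0,0,0]])

```text
time_s: 6.75
position: [0.6779, 0.0759, 0.1903]
tcp_rot: [[0.04, 0.998, -0.053], [0.999, -0.041, -0.003], [-0.005, -0.053, -0.999]]
force: [0.7, 1.2, 0.5]
opening: 0.107
```

Run:
```python
from h import *
arc(np.arange(1.6,1.81,.1))
```

```text
t 6.75 p [677.9  75.9 190.3] yaw 87.68 z [-0.053 -0.003 -0.999] F [0.7 1.2 0.5] op 9.3 case [114.4  49.5 190.3]
r 189.82239021892394 lid angle est 1.6692343884318142
1 slide [[0, -13, -3]] 
 twist [[-0.053, 0.005, 0.003]]
1 slide [[0, 19, 3]] 
 twist [[0.0, 0.0, 0.0]]
1 slide [[0, 18, 5]] 
 twist [[0.0, 0.0, 0.0]]
```

carry_out(grip=[-0.85,-0.3,-0.3,-0.3,-0.3,0,0], slide=[[0,14,4],[0,0,0],[0,0,0],[0,0,-20],[0,0,-40],[0,0,-40],[0,0,0]], twist=[[0,0,0],[0,0,0],[0,0,0],[0,0,0],[0,0,0],[0,0,0],[0,0,0]])

```text
time_s: 7.45
position: [0.6878, 0.0754, 0.2816]
tcp_rot: [[0.039, 0.997, -0.072], [0.999, -0.04, -0.004], [-0.007, -0.072, -0.997]]
force: [0.4, -0.9, 0.7]
opening: 0.444
```

Run:
```python
from h import *
st()
c,s=shot("side","s3",(220,140,420,290),4)
c,s=shot("top","t3",(200,120,500,345),2.5)
```

```text
t 7.45 p [687.8  75.4 281.6] yaw 87.75 z [-0.072 -0.004 -0.997] F [ 0.4 -0.9  0.7] op 38.6 case [124.2  49.5 281.6]
```

View pics/s3.png

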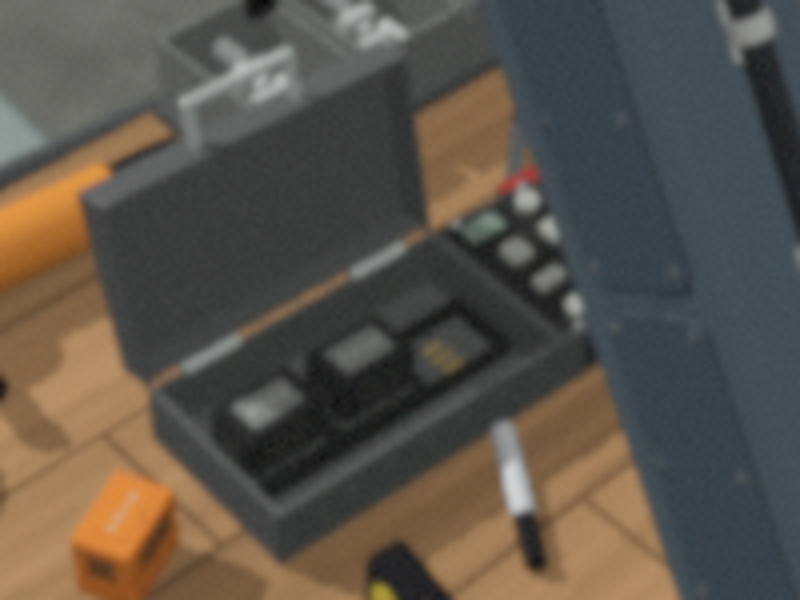

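View pics/t3.png

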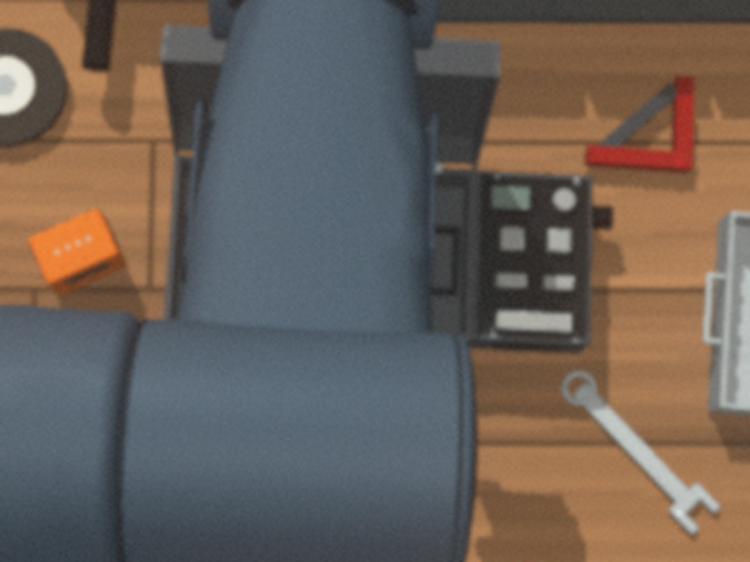

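The side view shows the lid resting open. Charged packs stand in the left bay (265,430) and middle bay (355,370), and the right bay is empty with its contacts at (440,350).

Run:
```python
from h import *
c=bot.capture("side")
P=(cloud(c).reshape(-1,3)*1000-CO)@Rc
for z in range(60,250,15):
    for y in (10,60,120,160):
        m=(abs(P[:,2]-z)<5)&(abs(P[:,1]-y)<12)&(P[:,0]>60)&(P[:,0]<200)
        if m.sum(): print(z,y,m.sum(),np.percentile(P[m][:,0],[5,50,95]).round(0),end=" | ")
    print()
tipplan([(c2w(-20,110,300),Rt(87.5)),(c2w(0,110,180),Rt(87.5),40)])
```

```text
60 10 58 [ 72.  95. 112.] | 60 60 60 [ 72.  93. 110.] | 60 120 75 [ 71.  87. 109.] | 60 160 60 [ 73.  92. 110.] | 
75 10 20 [110. 112. 116.] | 75 60 19 [105. 113. 115.] | 75 120 17 [109. 113. 115.] | 75 160 17 [109. 113. 116.] | 
90 10 16 [112. 115. 119.] | 90 60 22 [110. 115. 118.] | 90 120 23 [112. 115. 121.] | 90 160 16 [113. 117. 121.] | 
105 10 22 [115. 120. 123.] | 105 60 25 [114. 119. 121.] | 105 120 21 [116. 119. 122.] | 105 160 15 [115. 119. 123.] | 
120 10 20 [118. 123. 127.] | 120 60 20 [118. 123. 127.] | 120 120 19 [119. 123. 127.] | 120 160 22 [119. 123. 127.] | 
135 10 19 [123. 127. 131.] | 135 60 22 [123. 127. 130.] | 135 120 22 [121. 125. 130.] | 135 160 18 [123. 127. 130.] | 
150 10 23 [126. 129. 133.] | 150 60 17 [128. 130. 133.] | 150 120 24 [126. 130. 135.] | 150 160 18 [127. 130. 132.] | 
165 10 22 [128. 134. 137.] | 165 60 23 [128. 133. 136.] | 165 120 21 [130. 134. 136.] | 165 160 16 [129. 133. 136.] | 
180 10 12 [132. 134. 137.] | 180 60 7 [134. 135. 139.] | 180 120 12 [130. 135. 139.] | 180 160 9 [134. 135. 136.] | 
195 10 4 [142. 146. 147.] | 195 60 3 [139. 143. 145.] | 
210 10 38 [111. 121. 131.] | 210 60 32 [112. 117. 130.] | 210 120 37 [112. 120. 137.] | 210 160 37 [109. 119. 132.] | 
225 10 10 [127. 131. 134.] | 
240 10 22 [130. 135. 137.] | 240 60 26 [131. 135. 141.] | 
4 slide [[15, -35, 5], [15, -35, 5], [15, -35, 4], [15, -35, 3]] 
 twist [[-0.021, 0.002, 0.001], [-0.021, 0.002, 0.001], [-0.021, 0.002, 0.001], [-0.021, 0.002, 0.001]]
4 slide [[0, 5, 30], [0, 5, 30], [0, 5, 30], [0, 5, 30]] 
 twist [[0.0, 0.0, 0.0], [0.0, 0.0, 0.0], [0.0, 0.0, 0.0], [0.0, 0.0, 0.0]]
```

carry_out(grip=[0.2,0.5,1,1,1,1,1,1,1,1], slide=[[15,-35,5],[15,-35,5],[15,-35,4],[15,-35,3],[0,5,30],[0,5,30],[0,5,30],[0,5,30],[0,0,0],[0,0,0]], twist=[[-0.021,0.002,0.001],[-0.021,0.002,0.001],[-0.021,0.002,0.001],[-0.021,0.002,0.001],[0,0,0],[0,0,0],[0,0,0],[0,0,0],[0,0,0],[0,0,0]])

```text
time_s: 8.6
position: [0.5358, 0.141, 0.1207]
tcp_rot: [[0.043, 0.998, -0.043], [0.999, -0.044, -0.002], [-0.004, -0.042, -0.999]]
force: [1.0, 0.0, -0.1]
opening: 0.997
```

Run:
```python
from h import *
st()
c,s=shot("wrist","w4")
P=cloud(c,s)*1000;Q=(P.reshape(-1,3)-CO)@Rc;Q=Q.reshape(480,640,3)
m=((abs(Q[...,2]-70)<5)&(abs(Q[...,0])<50)&(Q[...,1]>-80)&(Q[...,1]<180)).astype(np.uint8)
n,l,stt,ce=cv2.connectedComponentsWithStats(m)
for i in range(1,n):
    if stt[i,4]>300:
        q=Q[l==i];print(stt[i],np.median(q,0).round(1),cv2.minAreaRect(q[:,:2].astype(np.float32)))
```

```text
t 8.6 p [535.8 141.  120.7] yaw 87.51 z [-0.043 -0.002 -0.999] F [ 1.   0.  -0.1] op 86.8 case [-30.4 108.4 120.7]
[ 331  156   78  106 7671] [ -0.5 135.6  70.6] ((-0.1752605438232422, 132.7205047607422), (70.17607116699219, 48.101104736328125), 89.68781280517578)
[ 330  281   70   55 3679] [-1.  64.3 70.5] ((-0.32382774353027344, 61.96025466918945), (47.84345626831055, 42.14387512207031), 0.45651596784591675)
```

View pics/w4.png

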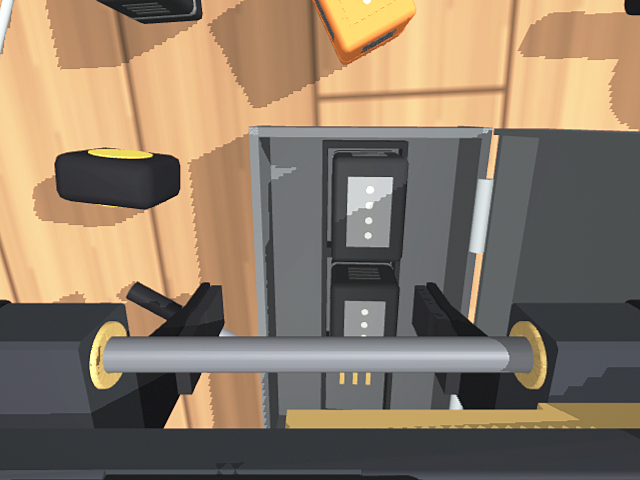

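The packs' tops are at (370,210) and (362,300). They sit at case x ≈ 0, y ≈ 132 and 48, with yaw about 0.

Run:
```python
from h import *
tipplan([(c2w(0,131,110),Rt(87.5),30)])
```

```text
2 slide [[11, 16, 23], [11, 16, 23]] 
 twist [[-0.022, 0.002, 0.0], [-0.022, 0.002, 0.0]]
```

carry_out(grip=[1,1,1,1], slide=[[11,16,22],[11,16,22],[0,0,0],[0,0,0]], twist=[[-0.022,0.002,0],[-0.022,0.002,0],[0,0,0],[0,0,0]])

```text
time_s: 9.05
position: [0.5703, 0.1618, 0.0805]
tcp_rot: [[0.044, 0.999, 0.01], [0.999, -0.044, 0.0], [0.001, 0.01, -1.0]]
force: [0.1, 0.9, 1.2]
opening: 1.001
```

Run:
```python
from h import *
st();tipplan([(c2w(0,131,36),Rt(87.5),15)])
```

```text
t 9.05 p [570.3 161.8  80.5] yaw 87.5 z [ 0.01  0.   -1.  ] F [0.1 0.9 1.2] op 87.1 case [  3.1 130.7  80.5]
6 slide [[0, -1, 13], [0, -1, 13], [0, -1, 13], [0, -1, 13], [0, -1, 13], [0, -1, 13]] 
 twist [[0.002, 0.0, 0.0], [0.002, 0.0, 0.0], [0.002, 0.0, 0.0], [0.002, 0.0, 0.0], [0.002, 0.0, 0.0], [0.002, 0.0, 0.0]]
```

carry_out(grip=[1,1,1,1,1,1,1,1], slide=[[0,-1,13],[0,-1,13],[0,0,13],[0,-1,13],[0,0,13],[0,0,10],[0,0,0],[0,0,0]], twist=[[0.002,0,0],[0.002,0,0],[0.002,0,0],[0.002,0,0],[0.002,0,0],[0,0,0],[0,0,0],[0,0,0]])

```text
time_s: 9.85
position: [0.5674, 0.1607, 0.0017]
tcp_rot: [[0.045, 0.999, 0.001], [0.999, -0.045, 0.001], [0.001, 0.001, -1.0]]
force: [0.8, 1.5, -0.1]
opening: 0.997
```

Run:
```python
from h import *
st();shot("side","s4",(220,140,420,290),4)
```

```text
t 9.85 p [567.4 160.7   1.7] yaw 87.44 z [ 0.001  0.001 -1.   ] F [ 0.8  1.5 -0.1] op 86.7 case [  0.3 129.4   1.7]
```

View pics/s4.png

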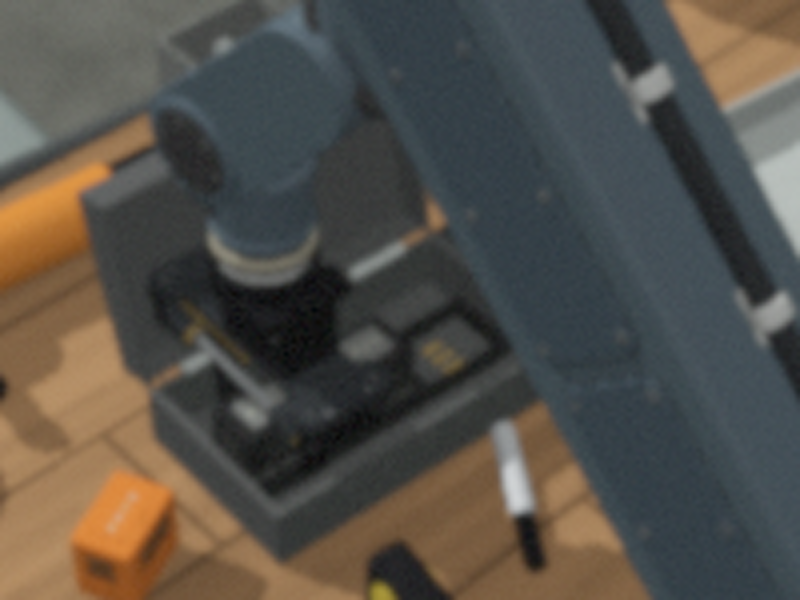

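The gripper straddles the left-bay pack, seen at (250,410), with no contact force.

carry_out(grip=[-0.3,-0.3,-0.3,-0.3,-0.3,-0.3,-0.3], slide=[[0,0,0],[0,0,0],[0,0,0],[0,0,0],[0,0,0],[0,0,-10],[0,0,0]], twist=[[0,0,0],[0,0,0],[0,0,0],[0,0,0],[0,0,0],[0,0,0],[0,0,0]])

```text
time_s: 10.6
position: [0.5686, 0.161, 0.0144]
tcp_rot: [[0.044, 0.999, 0.004], [0.999, -0.044, 0.001], [0.001, 0.004, -1.0]]
force: [1.1, 0.5, -2.6]
opening: 0.548
```

Run:
```python
from h import *
s=st()
def tr(x,y,z):
    a=np.radians(-6);return np.array([500.8+x*np.cos(a)-y*np.sin(a),-380+x*np.sin(a)+y*np.cos(a),z])
tipplan([(c2w(0,130,145),Rt(87.5),25),(c2w(0,-60,160),Rt(87.5),45),(tr(0,-44,150),Rt(84),45)])
```

```text
t 10.6 p [568.6 161.   14.4] yaw 87.45 z [ 0.004  0.001 -1.   ] F [ 1.1  0.5 -2.6] op 47.6 case [  1.4 129.8  14.4]
4 slide [[0, 0, -24], [0, 0, -24], [0, 0, -24], [0, 0, -24]] 
 twist [[0.001, 0.0, 0.0], [0.001, 0.0, 0.0], [0.001, 0.0, 0.0], [0.001, 0.0, 0.0]]
5 slide [[-38, 0, -3], [-38, 0, -3], [-38, 0, -3], [-38, 0, -3], [-38, 0, -3]] 
 twist [[0.0, 0.0, 0.0], [0.0, 0.0, 0.0], [0.0, 0.0, 0.0], [0.0, 0.0, 0.0], [0.0, 0.0, 0.0]]
9 slide [[-44, -5, 1], [-44, -5, 1], [-44, -4, 1], [-44, -4, 1], [-44, -4, 1], [-44, -4, 1], [-44, -3, 1], [-44, -3, 1], [-44, -3, 1]] 
 twist [[0.0, 0.0, 0.007], [0.0, 0.0, 0.007], [0.0, 0.0, 0.007], [0.0, 0.0, 0.007], [0.0, 0.0, 0.007], [0.0, 0.0, 0.007], [0.0, 0.0, 0.007], [0.0, 0.0, 0.007], [0.0, 0.0, 0.007]]
```

carry_out(grip=[-0.3,-0.3,-0.3,-0.3,-0.3,-0.3,-0.3,-0.3,-0.3,-0.3,-0.3], slide=[[0,0,-24],[0,0,-24],[0,0,-24],[0,0,-24],[-20,0,-8],[-38,0,-3],[-38,0,-3],[-38,0,-3],[-38,0,-3],[-38,-2,-3],[-40,-5,0]], twist=[[0,0,0],[0,0,0],[0,0,0],[0,0,0],[0,0,0],[0,0,0],[0,0,0],[0,0,0],[0,0,0],[0,0,0.005],[0,0,0.005]])

```text
time_s: 11.7
position: [0.5454, -0.091, 0.1353]
tcp_rot: [[0.044, 0.999, -0.004], [0.999, -0.044, 0.002], [0.002, -0.004, -1.0]]
force: [0.1, 0.8, -3.0]
opening: 0.553
```

```bash
cat >> h.py <<'E'
def tr(x,y,z):
    a=np.radians(-6);return np.array([500.8+x*np.cos(a)-y*np.sin(a),-380+x*np.sin(a)+y*np.cos(a),z])
def t2(s=None):
    s=s or bot.read_state();p=s["position"]*1000-s["tcp_rot"][:,2]*D;a=np.radians(-6);d=p-[500.8,-380,0]
    print("tip",p.round(1),"in tray",(d[0]*np.cos(a)+d[1]*np.sin(a)).round(1),(-d[0]*np.sin(a)+d[1]*np.cos(a)).round(1))
E
python3 - <<'E'
from h import *
st();tipplan([(tr(0,-44,150),Rt(84),45)])
E
```

```text
t 11.7 p [545.4 -91.  135.3] yaw 87.49 z [-0.004  0.002 -1.   ] F [ 0.1  0.8 -3. ] op 48.1 case [ -10.8 -123.   135.3]
8 slide [[-42, -4, 3], [-42, -4, 3], [-42, -4, 3], [-42, -3, 3], [-42, -3, 3], [-42, -3, 3], [-42, -2, 3], [-42, -2, 3]] 
 twist [[-0.001, 0.0, 0.008], [-0.001, 0.0, 0.008], [-0.001, 0.0, 0.008], [-0.001, 0.0, 0.008], [-0.001, 0.0, 0.008], [-0.001, 0.0, 0.008], [-0.001, 0.0, 0.008], [-0.001, 0.0, 0.008]]
```

carry_out(grip=[-0.3,-0.3,-0.3,-0.3,-0.3,-0.3,-0.3,-0.3,-0.3,-0.3], slide=[[-42,-4,3],[-42,-4,3],[-42,-4,3],[-42,-3,3],[-42,-3,3],[-42,-3,3],[-42,-2,3],[-35,-2,3],[0,0,0],[0,0,0]], twist=[[0,0,0.008],[0,0,0.008],[0,0,0.008],[0,0,0.008],[0,0,0.008],[0,0,0.008],[0,0,0.008],[0,0,0.008],[0,0,0],[0,0,0]])

```text
time_s: 12.7
position: [0.4866, -0.4339, 0.1058]
tcp_rot: [[0.118, 0.993, -0.009], [0.993, -0.118, 0.006], [0.005, -0.01, -1.0]]
force: [0.5, 0.0, -4.1]
opening: 0.547
```

Run:
```python
from h import *
st();t2();tipplan([(tr(0,-44,60),Rt(84),20)])
```

```text
t 12.7 p [ 486.6 -433.9  105.8] yaw 83.21 z [-0.009  0.006 -1.   ] F [ 0.5  0.  -4.1] op 47.6 case [ -54.5 -468.1  105.8]
tip [ 487.  -434.1  141.8] in tray -8.1 -55.2
5 slide [[2, 2, 16], [2, 2, 16], [2, 2, 16], [2, 2, 16], [2, 2, 16]] 
 twist [[-0.002, -0.001, -0.003], [-0.002, -0.001, -0.003], [-0.002, -0.001, -0.003], [-0.002, -0.001, -0.003], [-0.002, -0.001, -0.003]]
```

carry_out(grip=[-0.3,-0.3,-0.3,-0.3,-0.3,-0.3,-0.3,-0.3], slide=[[2,2,16],[2,1,16],[2,2,16],[2,1,16],[2,1,16],[0,0,14],[0,0,0],[0,0,0]], twist=[[-0.002,0,-0.003],[-0.002,0,-0.003],[-0.002,0,-0.003],[-0.002,0,-0.003],[-0.002,0,-0.003],[0,0,0],[0,0,0],[0,0,0]])

```text
time_s: 13.5
position: [0.4952, -0.4123, 0.0086]
tcp_rot: [[0.094, 0.996, -0.003], [0.995, -0.094, 0.011], [0.011, -0.004, -1.0]]
force: [0.6, -0.1, -3.4]
opening: 0.55
```

Run:
```python
from h import *
st();t2()
```

```text
t 13.5 p [ 495.2 -412.3    8.6] yaw 84.6 z [-0.003  0.011 -1.   ] F [ 0.6 -0.1 -3.4] op 47.8 case [ -46.9 -446.1    8.6]
tip [ 495.3 -412.7   44.6] in tray -2.0 -33.1
```

carry_out(grip=[-0.3,-0.3,-0.3,-0.3,-0.3], slide=[[-6,0,3],[-6,0,3],[0,0,2],[0,0,2],[0,0,0]], twist=[[0,-0.005,0],[0,-0.005,0],[0,0,0],[0,0,0],[0,0,0]])

```text
time_s: 14.0
position: [0.4967, -0.4209, 0.0082]
tcp_rot: [[0.094, 0.996, 0.0], [0.996, -0.094, 0.004], [0.004, -0.0, -1.0]]
force: [0.5, -0.4, -3.1]
opening: 0.549
```

Run:
```python
from h import *
st();t2()
```

```text
t 14.0 p [ 496.7 -420.9    8.2] yaw 84.62 z [ 0.     0.004 -1.   ] F [ 0.5 -0.4 -3.1] op 47.8 case [ -45.  -454.7    8.2]
tip [ 496.7 -421.1   44.2] in tray 0.2 -41.3
```

carry_out(grip=[-0.3,-0.3,-0.3,-0.3], slide=[[-3,0,6],[0,0,5],[0,0,3],[0,0,0]], twist=[[0,0,0],[0,0,0],[0,0,0],[0,0,0]])

```text
time_s: 14.4
position: [0.497, -0.4235, 0.0066]
tcp_rot: [[0.093, 0.996, 0.001], [0.996, -0.093, 0.004], [0.004, 0.001, -1.0]]
force: [-0.6, -0.4, -3.1]
opening: 0.544
```

Run:
```python
from h import *
st();t2()
```

```text
t 14.4 p [ 497.  -423.5    6.6] yaw 84.64 z [ 0.001  0.004 -1.   ] F [-0.6 -0.4 -3.1] op 47.4 case [ -44.6 -457.3    6.6]
tip [ 497.  -423.7   42.6] in tray 0.8 -43.8
```

carry_out(grip=[-0.3,-0.3,-0.3], slide=[[0,0,10],[0,0,0],[0,0,0]], twist=[[0,0,0],[0,0,0],[0,0,0]])

```text
time_s: 14.7
position: [0.4984, -0.4281, 0.0025]
tcp_rot: [[0.092, 0.996, 0.005], [0.996, -0.092, -0.004], [-0.004, 0.005, -1.0]]
force: [-0.1, -0.5, -3.2]
opening: 0.547
```

Run:
```python
from h import *
st();t2();shot("side","s5",(320,120,480,240),5)
```

```text
t 14.7 p [ 498.4 -428.1    2.5] yaw 84.7 z [ 0.005 -0.004 -1.   ] F [-0.1 -0.5 -3.2] op 47.6 case [ -43.  -461.8    2.5]
tip [ 498.2 -427.9   38.5] in tray 2.4 -47.9
```

View pics/s5.png

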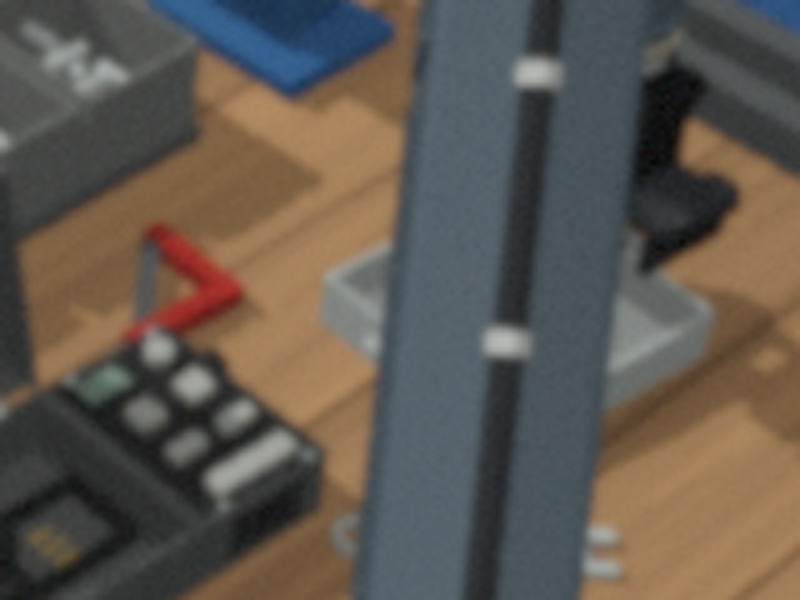

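The arm hides most of the tray in this view, and the gripper is just above it at (680,220). I'll lower it a little more.

carry_out(grip=[-0.3,-0.3,-0.3], slide=[[1,0,10],[0,0,0],[0,0,0]], twist=[[0,0,0],[0,0,0],[0,0,0]])

```text
time_s: 15.05
position: [0.4987, -0.4302, -0.0041]
tcp_rot: [[0.091, 0.996, 0.005], [0.996, -0.091, -0.009], [-0.008, 0.006, -1.0]]
force: [-0.6, 0.6, -2.7]
opening: 0.547
```

Run:
```python
from h import *
st();t2()
```

```text
t 15.05 p [ 498.7 -430.2   -4.1] yaw 84.77 z [ 0.005 -0.009 -1.   ] F [-0.6  0.6 -2.7] op 47.5 case [ -42.6 -463.9   -4.1]
tip [ 498.5 -429.9   31.9] in tray 2.9 -49.8
```

carry_out(grip=[-0.3,-0.3,-0.3], slide=[[2,0,7],[0,0,0],[0,0,0]], twist=[[0,0,0],[0,0,0],[0,0,0]])

```text
time_s: 15.35
position: [0.4989, -0.4312, -0.0073]
tcp_rot: [[0.09, 0.996, 0.005], [0.996, -0.09, -0.014], [-0.013, 0.006, -1.0]]
force: [-0.3, 0.4, -3.2]
opening: 0.548
```

Run:
```python
from h import *
st();t2()
```

```text
t 15.35 p [ 498.9 -431.2   -7.3] yaw 84.86 z [ 0.005 -0.014 -1.   ] F [-0.3  0.4 -3.2] op 47.6 case [ -42.4 -464.9   -7.3]
tip [ 498.7 -430.8   28.7] in tray 3.3 -50.7
```

Run:
```python
from h import *
w,s=shot("wrist","w5")
P=cloud(w,s)*1000
for u,v in((318,300),(318,280),(318,250),(318,230),(318,200),(318,150),(500,200),(150,200)): print(u,v,P[v,u].round(1))
```

```text
318 300 [ 500.5 -408.    67.8]
318 280 [ 501.1 -400.8   67.3]
318 250 [ 502.1 -390.7   65.8]
318 230 [ 502.4 -388.1   50.9]
318 200 [ 502.8 -386.7    4.8]
318 150 [ 504.9 -363.5    4.6]
500 200 [ 585.1 -392.2   14.9]
150 200 [ 422.8 -379.5    4.3]
```

View pics/w5.png

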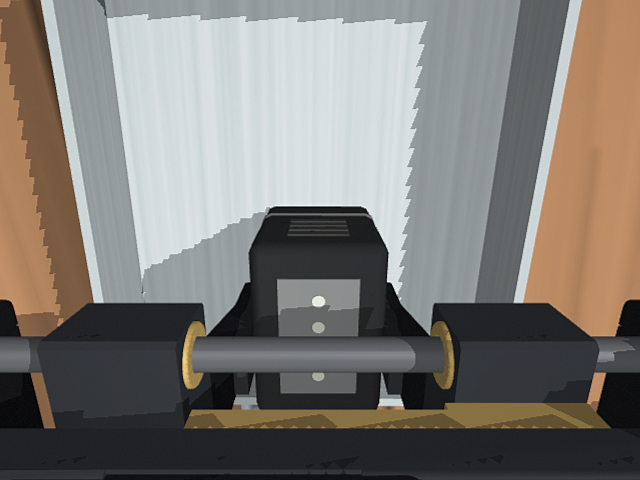

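The pack's top at (318,300) reads z ≈ 67.5 mm, so its underside is about 1 mm off the tray floor. I'm releasing it.

carry_out(grip=[-0.3,0.6,1,1,1,1,1,1,1], slide=[[0,0,3],[0,0,0],[0,0,0],[0,0,0],[0,0,-20],[0,0,-40],[0,0,-40],[0,0,-30],[0,0,0]], twist=[[0,0,0],[0,0,0],[0,0,0],[0,0,0],[0,0,0],[0,0,0],[0,0,0],[0,0,0],[0,0,0]])

```text
time_s: 16.3
position: [0.4975, -0.4268, 0.1188]
tcp_rot: [[0.089, 0.996, -0.003], [0.996, -0.089, -0.003], [-0.003, -0.003, -1.0]]
force: [0.3, 0.2, 1.0]
opening: 0.996
```

Run:
```python
from h import *
st();t2();shot("wrist","w6")
tipplan([(c2w(0,-40,180),Rt(87.5),45),(c2w(0,48,120),Rt(87.5),45)])
```

```text
t 16.3 p [ 497.5 -426.8  118.8] yaw 84.89 z [-0.003 -0.003 -1.   ] F [0.3 0.2 1. ] op 86.7 case [ -44.  -460.6  118.8]
tip [ 497.6 -426.7  154.8] in tray 1.7 -46.8
10 slide [[42, 3, -3], [42, 3, -3], [42, 3, -3], [42, 3, -3], [42, 3, -3], [42, 4, -3], [42, 4, -3], [42, 4, -3], [42, 4, -3], [42, 4, -3]] 
 twist [[-0.001, 0.0, -0.005], [-0.001, 0.0, -0.005], [-0.001, 0.0, -0.005], [-0.001, 0.0, -0.005], [-0.001, 0.0, -0.005], [-0.001, 0.0, -0.005], [-0.001, 0.0, -0.005], [-0.001, 0.0, -0.005], [-0.001, 0.0, -0.005], [-0.001, 0.0, -0.005]]
3 slide [[29, 0, 20], [29, 0, 20], [29, 0, 20]] 
 twist [[0.0, 0.0, 0.0], [0.0, 0.0, 0.0], [0.0, 0.0, 0.0]]
```

View pics/w6.png

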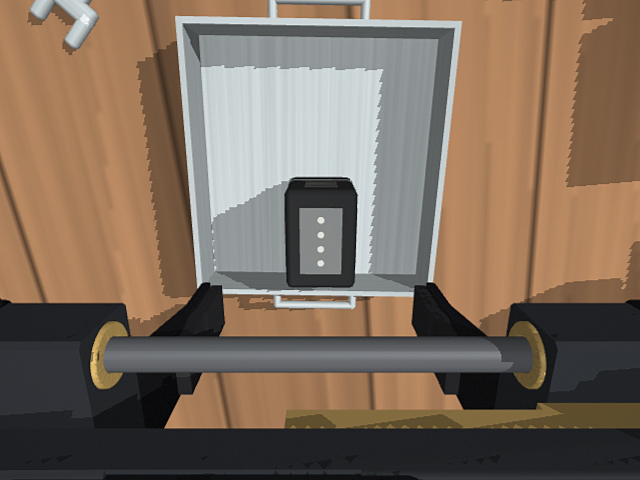

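The first pack stands upright in the tray at (320,230). Next is the middle bay.

carry_out(grip=[1,1,1,1,1,1,1,1,1,1,1,1], slide=[[42,3,-3],[42,3,-3],[42,3,-3],[42,3,-3],[42,3,-3],[42,4,-3],[42,4,-3],[42,4,-3],[42,4,-3],[42,4,-3],[40,0,10],[35,0,20]], twist=[[0,0,-0.005],[0,0,-0.005],[0,0,-0.005],[0,0,-0.005],[0,0,-0.005],[0,0,-0.005],[0,0,-0.005],[0,0,-0.005],[0,0,-0.005],[0,0,-0.005],[0,0,0],[0,0,0]])

```text
time_s: 17.55
position: [0.555, 0.0835, 0.0963]
tcp_rot: [[0.05, 0.998, -0.034], [0.999, -0.049, 0.015], [0.013, -0.035, -0.999]]
force: [0.9, -0.0, 0.1]
opening: 1.001
```

Run:
```python
from h import *
st();tipplan([(c2w(0,48,120),Rt(87.5),30)])
```

```text
t 17.55 p [555.   83.5  96.3] yaw 87.15 z [-0.034  0.015 -0.999] F [ 0.9 -0.   0.1] op 87.1 case [-8.8 51.7 96.3]
1 slide [[-4, 9, 12]] 
 twist [[-0.035, -0.013, -0.006]]
```

carry_out(grip=[1,1,1], slide=[[-6,8,6],[0,0,0],[0,0,0]], twist=[[-0.035,-0.013,-0.006],[0,0,0],[0,0,0]])

```text
time_s: 17.85
position: [0.5555, 0.0835, 0.0818]
tcp_rot: [[0.036, 0.999, -0.016], [0.999, -0.036, 0.002], [0.002, -0.016, -1.0]]
force: [0.0, 0.4, 0.5]
opening: 0.997
```

Run:
```python
from h import *
s=st();print(s["qvel"].round(1));tipplan([(c2w(0,48,37),Rt(87.5),15)])
```

```text
t 17.85 p [555.5  83.5  81.8] yaw 87.95 z [-0.016  0.002 -1.   ] F [0.  0.4 0.5] op 86.7 case [-8.2 51.8 81.8]
[ 0.1  1.4  0.6 -0.5 -0.7 -0.2]
6 slide [[-1, 2, 13], [-1, 2, 13], [-1, 2, 13], [-1, 1, 13], [-1, 1, 13], [-1, 1, 13]] 
 twist [[-0.003, 0.0, 0.001], [-0.003, 0.0, 0.001], [-0.003, 0.0, 0.001], [-0.003, 0.0, 0.001], [-0.003, 0.0, 0.001], [-0.003, 0.0, 0.001]]
```

carry_out(grip=[1,1,1,1,1,1,1,1,1,1], slide=[[-4,9,0],[0,0,0],[0,0,0],[0,0,13],[0,0,13],[0,0,13],[0,0,13],[0,0,13],[0,0,0],[0,0,0]], twist=[[-0.016,0,0.006],[0,0,0],[0,0,0],[0,0,0],[0,0,0],[0,0,0],[0,0,0],[0,0,0],[0,0,0],[0,0,0]])

```text
time_s: 18.85
position: [0.5647, 0.0756, 0.0095]
tcp_rot: [[0.048, 0.999, -0.002], [0.999, -0.048, 0.002], [0.002, -0.002, -1.0]]
force: [-0.1, 0.2, -0.5]
opening: 0.997
```

Run:
```python
from h import *
s=st();tipplan([(c2w(0,48,37),Rt(87.5),15)])
```

```text
t 18.85 p [564.7  75.6   9.5] yaw 87.22 z [-0.002  0.002 -1.   ] F [-0.1  0.2 -0.5] op 86.7 case [ 1.3 44.3  9.5]
1 slide [[4, -1, 8]] 
 twist [[-0.002, -0.002, -0.005]]
```

Close in on the pack and lift.

carry_out(grip=[1,1,1,-0.3,-0.3,-0.3,-0.3,-0.3,-0.3], slide=[[4,-1,8],[0,0,0],[0,0,0],[0,0,0],[0,0,0],[0,0,0],[0,0,0],[0,0,0],[0,0,0]], twist=[[0,0,-0.005],[0,0,0],[0,0,0],[0,0,0],[0,0,0],[0,0,0],[0,0,0],[0,0,0],[0,0,0]])

```text
time_s: 19.75
position: [0.5648, 0.0803, 0.0028]
tcp_rot: [[0.042, 0.999, 0.001], [0.999, -0.042, 0.002], [0.002, 0.001, -1.0]]
force: [-0.7, 0.7, -2.0]
opening: 0.545
```

Run:
```python
from h import *
s=st();tipplan([(c2w(0,48,150),Rt(87.5),25),(tr(0,38,150),Rt(84),45)])
```

```text
t 19.75 p [564.8  80.3   2.8] yaw 87.57 z [ 0.001  0.002 -1.   ] F [-0.7  0.7 -2. ] op 47.4 case [ 1.2 49.   2.8]
5 slide [[0, 0, -22], [0, 0, -22], [0, 0, -22], [0, 0, -22], [0, 0, -22]] 
 twist [[0.0, 0.0, 0.0], [0.0, 0.0, 0.0], [0.0, 0.0, 0.0], [0.0, 0.0, 0.0], [0.0, 0.0, 0.0]]
10 slide [[-42, -4, 0], [-42, -4, 0], [-42, -4, 0], [-42, -3, 0], [-42, -3, 0], [-42, -3, 0], [-42, -2, 0], [-43, -2, 0], [-43, -2, 0], [-43, -2, 0]] 
 twist [[0.0, 0.0, 0.006], [0.0, 0.0, 0.006], [0.0, 0.0, 0.006], [0.0, 0.0, 0.006], [0.0, 0.0, 0.006], [0.0, 0.0, 0.006], [0.0, 0.0, 0.006], [0.0, 0.0, 0.006], [0.0, 0.0, 0.006], [0.0, 0.0, 0.006]]
```

carry_out(grip=[-0.3,-0.3,-0.3,-0.3,-0.3,-0.3,-0.3,-0.3,-0.3,-0.3,-0.3,-0.3], slide=[[0,0,-15],[0,0,-22],[0,0,-22],[0,0,-22],[0,0,-22],[0,0,-15],[-30,-4,0],[-42,-4,0],[-42,-4,0],[-42,-3,0],[-42,-3,0],[-42,-3,0]], twist=[[0,0,0],[0,0,0],[0,0,0],[0,0,0],[0,0,0],[0,0,0],[0,0,0.006],[0,0,0.006],[0,0,0.006],[0,0,0.006],[0,0,0.006],[0,0,0.006]])

```text
time_s: 20.95
position: [0.5216, -0.1587, 0.1164]
tcp_rot: [[0.069, 0.997, -0.017], [0.998, -0.069, 0.007], [0.006, -0.018, -1.0]]
force: [0.5, 0.8, -2.5]
opening: 0.549
```

Run:
```python
from h import *
s=st();tipplan([(tr(0,38,145),Rt(84),40)])
```

```text
t 20.95 p [ 521.6 -158.7  116.4] yaw 86.03 z [-0.017  0.007 -1.   ] F [ 0.5  0.8 -2.5] op 47.8 case [ -31.6 -191.6  116.4]
5 slide [[-37, -1, 1], [-37, -1, 1], [-37, 0, 1], [-37, 0, 1], [-37, 0, 1]] 
 twist [[-0.004, -0.001, 0.007], [-0.004, -0.001, 0.007], [-0.004, -0.001, 0.007], [-0.004, -0.001, 0.007], [-0.004, -0.001, 0.007]]
```

carry_out(grip=[-0.3,-0.3,-0.3,-0.3,-0.3,-0.3,-0.3,-0.3], slide=[[-37,-1,0],[-37,0,0],[-37,0,0],[-34,0,0],[-20,0,0],[-8,0,0],[0,0,0],[0,0,0]], twist=[[-0.004,-0.001,0.007],[-0.004,-0.001,0.007],[-0.004,-0.001,0.007],[-0.004,-0.001,0.007],[0,0,0.007],[0,0,0],[0,0,0],[0,0,0]])

```text
time_s: 21.75
position: [0.4982, -0.3403, 0.1089]
tcp_rot: [[0.114, 0.993, -0.01], [0.993, -0.114, 0.009], [0.008, -0.011, -1.0]]
force: [-0.0, -0.1, -4.0]
opening: 0.548
```

Run:
```python
from h import *
s=st();t2();tipplan([(tr(0,38,45),Rt(84),20)])
w,s=shot("wrist","w7");P=cloud(w,s)*1000
for u,v in((318,300),(318,280),(318,250),(318,50)): print(u,v,P[v,u].round(1))
```

```text
t 21.75 p [ 498.2 -340.3  108.9] yaw 83.43 z [-0.01   0.009 -1.   ] F [-0.  -0.1 -4. ] op 47.7 case [ -47.  -374.1  108.9]
tip [ 498.6 -340.6  144.8] in tray -6.3 38.9
5 slide [[0, 2, 20], [0, 2, 20], [0, 1, 20], [0, 1, 20], [0, 1, 20]] 
 twist [[-0.002, -0.002, -0.002], [-0.002, -0.002, -0.002], [-0.002, -0.002, -0.002], [-0.002, -0.002, -0.002], [-0.002, -0.002, -0.002]]
318 300 [ 501.  -322.2  177.3]
318 280 [ 501.9 -314.4  177.4]
318 250 [ 502.6 -307.1  165.6]
318 50 [ 512.  -211.3    0.9]
```

View pics/w7.png

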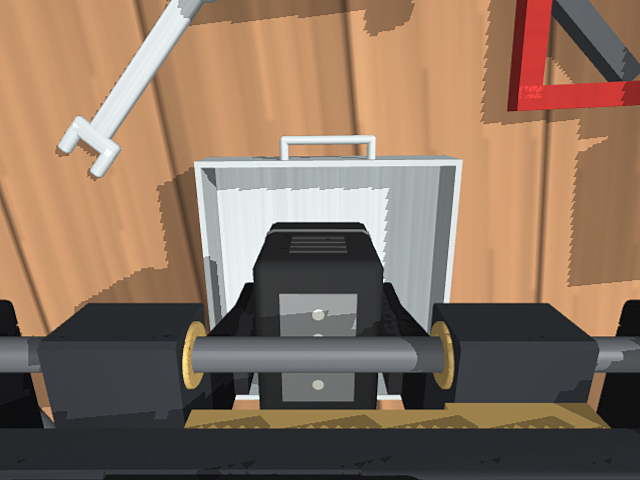

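The gripped pack's top is at z = 177 mm, so its underside is 6.5 mm above the TCP height. The tray below, around (330,200), is clear, so I'm descending.

carry_out(grip=[-0.3,-0.3,-0.3,-0.3,-0.3,-0.3,-0.3,-0.3,-0.3], slide=[[4,6,0],[0,0,0],[0,0,18],[0,0,18],[0,0,18],[0,0,18],[0,0,16],[0,0,0],[0,0,0]], twist=[[-0.01,-0.008,0],[0,0,0],[0,0,0],[0,0,0],[0,0,0],[0,0,0],[0,0,0],[0,0,0],[0,0,0]])

```text
time_s: 22.7
position: [0.5099, -0.3271, 0.0208]
tcp_rot: [[0.1, 0.995, 0.002], [0.995, -0.1, -0.002], [-0.001, 0.002, -1.0]]
force: [-0.1, -0.1, -3.4]
opening: 0.549
```

Run:
```python
from h import *
s=st();t2()
```

```text
t 22.7 p [ 509.9 -327.1   20.8] yaw 84.24 z [ 0.002 -0.002 -1.   ] F [-0.1 -0.1 -3.4] op 47.8 case [ -35.9 -360.4   20.8]
tip [ 509.8 -327.1   56.8] in tray 3.4 53.6
```

carry_out(grip=[-0.3,-0.3,-0.3,-0.3,-0.3,-0.3], slide=[[-10,-2,0],[0,0,0],[0,0,14],[0,0,10],[0,0,0],[0,0,0]], twist=[[0,0,0],[0,0,0],[0,0,0],[0,0,0],[0,0,0],[0,0,0]])

```text
time_s: 23.3
position: [0.5096, -0.3402, -0.001]
tcp_rot: [[0.1, 0.995, 0.008], [0.995, -0.1, -0.007], [-0.007, 0.009, -1.0]]
force: [0.3, -0.7, 2.1]
opening: 0.546
```

Run:
```python
from h import *
s=st();t2()
```

```text
t 23.3 p [ 509.6 -340.2   -1. ] yaw 84.26 z [ 0.008 -0.007 -1.   ] F [ 0.3 -0.7  2.1] op 47.5 case [ -35.6 -373.5   -1. ]
tip [ 509.3 -339.9   35. ] in tray 4.3 40.8
```

Contact is felt (Fz went from -3.4 to +2.1 N), so I'm releasing, lifting, and looking.

carry_out(grip=[0.6,1,1,1,1,1,1,1], slide=[[0,0,0],[0,0,0],[0,0,0],[0,0,-20],[0,0,-40],[0,0,-40],[0,0,-30],[0,0,0]], twist=[[0,0,0],[0,0,0],[0,0,0],[0,0,0],[0,0,0],[0,0,0],[0,0,0],[0,0,0]])

```text
time_s: 24.1
position: [0.5091, -0.3394, 0.1347]
tcp_rot: [[0.1, 0.995, 0.009], [0.995, -0.099, -0.008], [-0.007, 0.01, -1.0]]
force: [0.8, -0.5, 0.7]
opening: 0.997
```

```bash
cat >> h.py <<'E'
def packs(c,lo=.055,hi=.07):
    P=cloud(c);m=((P[...,2]>lo)&(P[...,2]<hi)).astype(np.uint8)
    n,l,stt,ce=cv2.connectedComponentsWithStats(m)
    for i in range(1,n):
        if 300<stt[i,4]<1200:
            q=P[l==i]*1000;print(stt[i],np.median(q[:,2]).round(1),cv2.minAreaRect(q[:,:2].astype(np.float32)),c["color"][l==i].mean(0).round())
E
python3 - <<'E'
from h import *
st();c,s=shot("top","t4",(120,150,620,350),1.6);packs(c)
c,s=shot("wrist","w8")
E
```

```text
t 24.1 p [ 509.1 -339.4  134.7] yaw 84.29 z [ 0.009 -0.008 -1.   ] F [ 0.8 -0.5  0.7] op 86.7 case [ -36.1 -372.7  134.7]
[ 82  70  35  55 663] 58.3 ((850.9775390625, 613.214599609375), (140.52108764648438, 38.712486267089844), 24.920007705688477) [48. 46. 44.]
[212 204  36  31 668] 63.1 ((561.1895751953125, 298.6870422363281), (49.428768157958984, 70.04812622070312), 25.32878875732422) [230. 132.  58.]
[151 222  35  28 691] 63.1 ((522.50634765625, 434.2597961425781), (48.98345947265625, 72.42264556884766), 14.522979736328125) [97. 88. 80.]
[198 267  34  22 695] 63.1 ((429.77691650390625, 328.4595031738281), (70.65924835205078, 46.69171905517578), 89.7059555053711) [98. 89. 82.]
[ 91 278  38  31 724] 63.0 ((395.55291748046875, 555.0022583007812), (71.185546875, 48.9500732421875), 70.38350677490234) [130.  73. 154.]
[270 281  18  32 459] 62.0 ((388.94525146484375, 186.87823486328125), (35.14738845825195, 67.00947570800781), 81.51596069335938) [65. 52. 42.]
[148 287  37  33 728] 63.2 ((373.4112854003906, 430.95086669921875), (49.26552963256836, 70.41059112548828), 24.76766014099121) [230. 130.  57.]
```

View pics/t4.png

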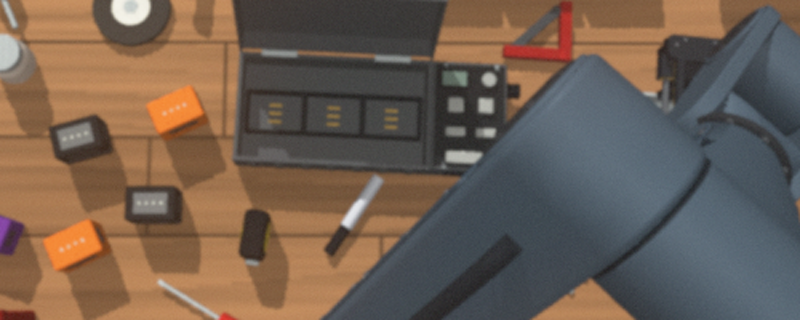

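View pics/w8.png

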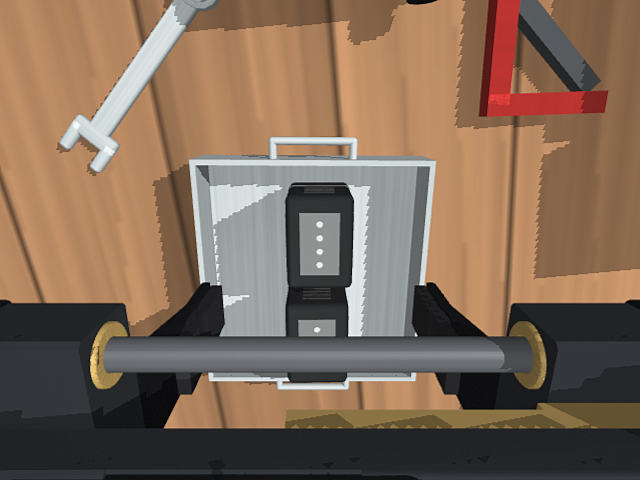

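Both charged packs stand in the tray, at (320,230) and (317,310), and all three bays are empty in the top view. The flats haven't moved: (522,434) at 15° and (430,328) at 0°.

Run:
```python
from h import *
tipplan([([430,328,160],Rt(90),45)])
```

```text
15 slide [[44, -10, 0], [44, -9, 0], [44, -9, 0], [44, -9, 0], [44, -8, 0], [44, -8, 0], [44, -8, 0], [44, -7, 0], [44, -7, 0], [44, -7, 0], [44, -7, 0], [44, -6, 0], [44, -6, 0], [44, -6, 0], [44, -5, 0]] 
 twist [[0.0, 0.0, -0.007], [0.0, 0.0, -0.007], [0.0, 0.0, -0.007], [0.0, 0.0, -0.007], [0.0, 0.0, -0.007], [0.0, 0.0, -0.007], [0.0, 0.0, -0.007], [0.0, 0.0, -0.007], [0.0, 0.0, -0.007], [0.0, 0.0, -0.007], [0.0, 0.0, -0.007], [0.0, 0.0, -0.007], [0.0, 0.0, -0.007], [0.0, 0.0, -0.007], [0.0, 0.0, -0.007]]
```

carry_out(grip=[1,1,1,1,1,1,1,1,1,1,1,1], slide=[[44,-10,0],[44,-9,0],[44,-9,0],[44,-9,0],[44,-8,0],[44,-8,0],[44,-8,0],[44,-7,0],[44,-7,0],[44,-7,0],[44,-7,0],[44,-6,0]], twist=[[0,0,-0.007],[0,0,-0.007],[0,0,-0.007],[0,0,-0.007],[0,0,-0.007],[0,0,-0.007],[0,0,-0.007],[0,0,-0.007],[0,0,-0.007],[0,0,-0.007],[0,0,-0.007],[0,0,-0.007]])

```text
time_s: 25.4
position: [0.4308, 0.2106, 0.1132]
tcp_rot: [[0.026, 0.999, -0.028], [1.0, -0.026, 0.002], [0.001, -0.028, -1.0]]
force: [0.2, 0.5, 0.0]
opening: 0.996
```

Run:
```python
from h import *
st();tipplan([([430,328,130],Rt(90),35)])
```

```text
t 25.4 p [430.8 210.6 113.2] yaw 88.48 z [-0.028  0.002 -1.   ] F [0.2 0.5 0. ] op 86.6 case [-138.4  173.4  113.2]
4 slide [[29, -1, 5], [29, -1, 5], [29, -1, 5], [29, 0, 5]] 
 twist [[-0.007, 0.0, -0.007], [-0.007, 0.0, -0.007], [-0.007, 0.0, -0.007], [-0.007, 0.0, -0.007]]
```

carry_out(grip=[1,1,1,1,1,1], slide=[[29,-1,3],[29,-1,3],[29,-1,3],[24,0,3],[0,0,0],[0,0,0]], twist=[[-0.007,0,-0.007],[-0.007,0,-0.007],[-0.007,0,-0.007],[-0.007,0,-0.007],[0,0,0],[0,0,0]])

```text
time_s: 26.0
position: [0.4186, 0.3288, 0.0909]
tcp_rot: [[-0.013, 1.0, -0.018], [1.0, 0.013, -0.006], [-0.006, -0.018, -1.0]]
force: [-0.5, 0.2, 0.5]
opening: 0.999
```

Run:
```python
from h import *
st();tipplan([([430,328,100],Rt(90),25)])
w,s=shot("wrist","w9");
```

```text
t 26.0 p [418.6 328.8  90.9] yaw 90.74 z [-0.018 -0.006 -1.   ] F [-0.5  0.2  0.5] op 86.9 case [-155.8  290.9   90.9]
2 slide [[0, 6, 13], [0, 6, 13]] 
 twist [[-0.009, 0.003, 0.006], [-0.009, 0.003, 0.006]]
```

View pics/w9.png

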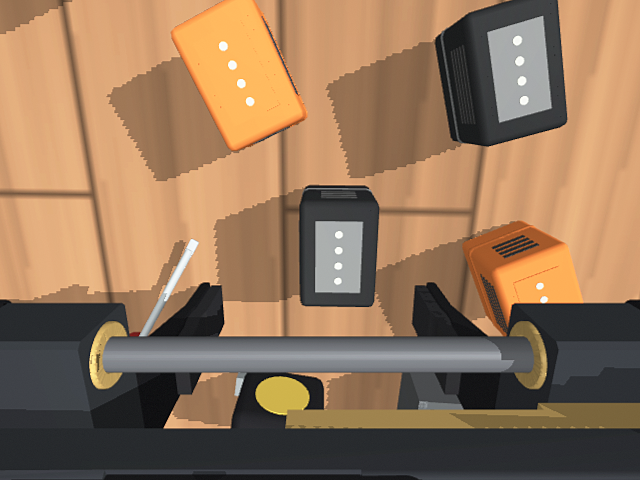

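The flat pack's top is at (340,245), lined up with the jaw centre. I'll descend on it.

carry_out(grip=[1,1,1,1,1,1,1,1], slide=[[0,11,8],[0,0,0],[0,0,18],[0,0,18],[0,0,18],[0,0,18],[0,0,0],[0,0,0]], twist=[[-0.018,0.006,0.012],[0,0,0],[0,0,0],[0,0,0],[0,0,0],[0,0,0],[0,0,0],[0,0,0]])

```text
time_s: 26.85
position: [0.4291, 0.32, 0.0096]
tcp_rot: [[0.01, 1.0, -0.006], [1.0, -0.01, -0.003], [-0.003, -0.006, -1.0]]
force: [-0.1, -0.1, 0.2]
opening: 1.006
```

Run:
```python
from h import *
st();tipplan([([430,328,30],Rt(90),25)])
```

```text
t 26.85 p [429.1 320.    9.6] yaw 89.4 z [-0.006 -0.003 -1.   ] F [-0.1 -0.1  0.2] op 87.5 case [-144.9  282.6    9.6]
1 slide [[8, 1, 16]] 
 twist [[-0.006, 0.003, -0.01]]
```

carry_out(grip=[1,1,1,-0.3,-0.3,-0.3,-0.3,-0.3,-0.3], slide=[[8,0,15],[0,0,0],[0,0,0],[0,0,0],[0,0,0],[0,0,0],[0,0,0],[0,0,0],[0,0,0]], twist=[[-0.006,0.003,-0.01],[0,0,0],[0,0,0],[0,0,0],[0,0,0],[0,0,0],[0,0,0],[0,0,0],[0,0,0]])

```text
time_s: 27.75
position: [0.4319, 0.3275, 0.0005]
tcp_rot: [[0.003, 1.0, 0.006], [1.0, -0.003, 0.003], [0.003, 0.006, -1.0]]
force: [0.3, 0.8, -0.9]
opening: 0.547
```

Run:
```python
from h import *
st();tipplan([([430,328,120],Rt(90),25),(c2w(0,140,175),Rt(87.5),40)])
w,s=shot("wrist","w10");P=cloud(w,s)*1000
for u,v in((318,300),(318,280),(318,250)): print(u,v,P[v,u].round(1))
```

```text
t 27.75 p [431.9 327.5   0.5] yaw 89.85 z [ 0.006  0.003 -1.   ] F [ 0.3  0.8 -0.9] op 47.6 case [-142.4  290.2    0.5]
4 slide [[0, 0, -21], [0, 0, -21], [0, 0, -21], [0, 0, -21]] 
 twist [[0.002, -0.001, -0.001], [0.002, -0.001, -0.001], [0.002, -0.001, -0.001], [0.002, -0.001, -0.001]]
6 slide [[-26, 23, -9], [-26, 23, -9], [-26, 23, -9], [-26, 23, -9], [-25, 24, -9], [-25, 24, -9]] 
 twist [[0.0, 0.0, 0.007], [0.0, 0.0, 0.007], [0.0, 0.0, 0.007], [0.0, 0.0, 0.007], [0.0, 0.0, 0.007], [0.0, 0.0, 0.007]]
318 300 [431.5 344.   64.2]
318 280 [431.6 351.6  63.1]
318 250 [431.6 362.3  59.9]
```

carry_out(grip=[-0.3,-0.3,-0.3,-0.3,-0.3,-0.3,-0.3,-0.3,-0.3,-0.3,-0.3,-0.3], slide=[[0,0,-15],[0,0,-25],[0,0,-25],[0,0,-25],[0,0,-25],[-20,18,-9],[-26,23,-4],[-26,23,0],[-26,23,0],[-25,24,0],[-20,18,0],[0,0,0]], twist=[[0,0,0],[0,0,0],[0,0,0],[0,0,0],[0,0,0],[0,0,0.007],[0,0,0.007],[0,0,0.007],[0,0,0.007],[0,0,0.007],[0,0,0.007],[0,0,0]])

```text
time_s: 29.0
position: [0.5541, 0.1743, 0.1244]
tcp_rot: [[0.041, 0.999, -0.011], [0.999, -0.041, -0.006], [-0.006, -0.011, -1.0]]
force: [0.2, 1.2, -4.2]
opening: 0.547
```

Run:
```python
from h import *
st();tipplan([(c2w(0,132,140),Rt(87.5),40)])
w,s=shot("wrist","w11");P=cloud(w,s)*1000
for u,v in((318,300),(318,280),(318,250)): print(u,v,P[v,u].round(1))
```

```text
t 29.0 p [554.1 174.3 124.4] yaw 87.64 z [-0.011 -0.006 -1.   ] F [ 0.2  1.2 -4.2] op 47.6 case [-13.7 142.5 124.4]
1 slide [[-10, 14, 20]] 
 twist [[-0.011, 0.006, 0.002]]
318 300 [555.3 190.9 187. ]
318 280 [555.6 198.5 185.8]
318 250 [556.1 209.9 184.4]
```

View pics/w11.png

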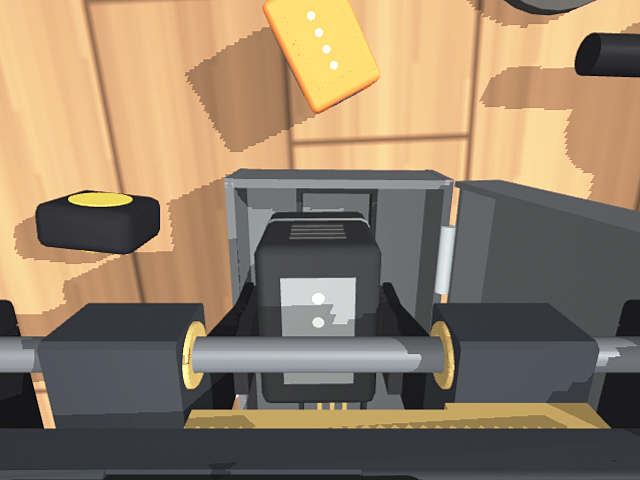

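The pack is held level over the left bay, with its top at (318,300). Next I'll align over the bay.

carry_out(grip=[-0.3,-0.3,-0.3,-0.3], slide=[[-11,15,15],[0,0,10],[0,0,0],[0,0,0]], twist=[[-0.011,0.006,0.002],[0,0,0],[0,0,0],[0,0,0]])

```text
time_s: 29.45
position: [0.5609, 0.1662, 0.0959]
tcp_rot: [[0.041, 0.999, -0.011], [0.999, -0.041, 0.002], [0.001, -0.012, -1.0]]
force: [0.8, -0.2, -2.7]
opening: 0.552
```

Run:
```python
from h import *
st();tipplan([(c2w(1,131,100),Rt(87.5),40)])
```

```text
t 29.45 p [560.9 166.2  95.9] yaw 87.66 z [-0.011  0.002 -1.   ] F [ 0.8 -0.2 -2.7] op 48.1 case [ -6.5 134.6  95.9]
1 slide [[-4, 8, 32]] 
 twist [[-0.012, -0.001, 0.003]]
```

carry_out(grip=[-0.3,-0.3,-0.3,-0.3,-0.3], slide=[[-4,9,12],[0,0,10],[0,0,10],[0,0,0],[0,0,0]], twist=[[-0.014,-0.001,0.003],[0,0,0],[0,0,0],[0,0,0],[0,0,0]])

```text
time_s: 29.95
position: [0.5665, 0.1656, 0.0634]
tcp_rot: [[0.039, 0.999, -0.0], [0.999, -0.039, 0.001], [0.001, -0.0, -1.0]]
force: [0.8, 0.0, -4.5]
opening: 0.552
```

Run:
```python
from h import *
st();tipplan([(c2w(1,131,75),Rt(87.5),40)])
```

```text
t 29.95 p [566.5 165.6  63.4] yaw 87.74 z [-0.     0.001 -1.   ] F [ 0.8  0.  -4.5] op 48.1 case [ -0.9 134.3  63.4]
1 slide [[-3, 2, 24]] 
 twist [[0.0, -0.001, 0.004]]
```

carry_out(grip=[-0.3,-0.3,-0.3,-0.3,-0.3], slide=[[-4,3,10],[0,0,10],[0,0,6],[0,0,0],[0,0,0]], twist=[[0,0,0.004],[0,0,0],[0,0,0],[0,0,0],[0,0,0]])

```text
time_s: 30.45
position: [0.5699, 0.1613, 0.0356]
tcp_rot: [[0.044, 0.999, 0.001], [0.999, -0.044, 0.001], [0.001, 0.001, -1.0]]
force: [0.5, -0.0, -3.5]
opening: 0.546
```

Run:
```python
from h import *
st();tipplan([(c2w(1,131,46),Rt(87.5),40)])
```

```text
t 30.45 p [569.9 161.3  35.6] yaw 87.49 z [ 0.001  0.001 -1.   ] F [ 0.5 -0.  -3.5] op 47.5 case [  2.7 130.1  35.6]
1 slide [[1, -2, 26]] 
 twist [[0.001, -0.001, 0.0]]
```

carry_out(grip=[-0.3,-0.3,-0.3], slide=[[2,-3,2],[0,0,0],[0,0,0]], twist=[[0,0,0],[0,0,0],[0,0,0]])

```text
time_s: 30.75
position: [0.567, 0.1637, 0.0338]
tcp_rot: [[0.044, 0.999, 0.001], [0.999, -0.044, 0.001], [0.001, 0.001, -1.0]]
force: [0.2, -0.6, -3.4]
opening: 0.547
```

Run:
```python
from h import *
st()
w,s=shot("wrist","w12");P=(cloud(w,s).reshape(-1,3)*1000-CO)@Rc;Q=P.reshape(480,640,3)
m=(Q[...,2]>60)&(Q[...,2]<110)&(abs(Q[...,0])<28)&(abs(Q[...,1]-132)<45)
q=Q[m];print(q.min(0),q.max(0),np.percentile(q,[2,98],axis=0))
```

```text
t 30.75 p [567.  163.7  33.8] yaw 87.49 z [ 0.001  0.001 -1.   ] F [ 0.2 -0.6 -3.4] op 47.6 case [ -0.2 132.4  33.8]
[-27.99340993 100.00053964  60.01086337] [ 27.99953126 170.64392073 109.99811307] [[-24.83144176 103.18383474  67.14656143]
 [ 24.74050899 169.92865914 100.41488965]]
```

View pics/w12.png

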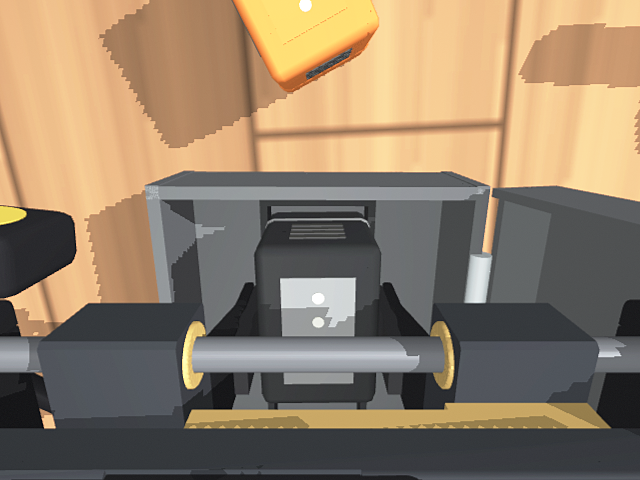

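Run:
```python
from h import *
s=bot.read_state();w=bot.capture("wrist");P=(cloud(w,s).reshape(-1,3)*1000-CO)@Rc;Q=P.reshape(480,640,3)
for v in range(208,262,4): print(v,Q[v,300].round(1),Q[v,335].round(1))
for v in (230,262,280): 
    r=Q[v];k=[u for u in range(240,400) if r[u,2]>45 and r[u,2]<105];print(v,min(k),max(k),r[min(k)].round(1),r[min(k)+4].round(1),r[max(k)].round(1),r[max(k)-4].round(1))
```

```text
208 [-10.9 164.5   7.9] [  9.5 164.6   8. ]
212 [ -9.4 169.5  40.2] [  8.  169.6  40.7]
216 [ -9.1 169.2  47.3] [  7.7 169.4  48.2]
220 [ -8.8 169.5  56.3] [  7.4 169.4  56. ]
224 [ -8.4 170.   65.7] [nan nan nan]
228 [ -8.1 169.9  72.1] [  6.6 170.1  72.9]
232 [ -7.8 169.8  77.7] [  6.4 170.   78.5]
236 [ -7.6 169.8  83.7] [  6.1 170.2  84.9]
240 [ -7.5 169.2  87.1] [  6.  169.5  88. ]
244 [ -7.2 169.2  92.1] [  5.7 169.6  93.3]
248 [ -7.2 168.4  94.6] [  5.7 168.7  95.5]
252 [ -7.1 167.3  95.7] [  5.7 167.3  95.9]
256 [ -7.2 165.4  94.7] [  5.6 166.   96.5]
260 [ -7.1 164.3  96.1] [  5.7 164.   95.1]
230 264 369 [-23.7 168.2  68.9] [-21.6 169.   71.8] [ 21.3 168.5  70. ] [ 19.1 169.5  73.8]
262 254 380 [-24.8 162.1  92. ] [-22.8 163.1  94.8] [ 23.  161.8  91.4] [ 20.9 163.1  95.2]
280 255 379 [-24.4 155.5  93.8] [-22.7 155.9  94.8] [ 22.8 154.8  92.4] [ 21.  155.5  94.1]
```

The pack's far face is at case y = 169.6 (column 300, rows 212–240), so it sits about 2.5 mm too far left. I'll nudge it right.

carry_out(grip=[-0.3,-0.3,-0.3], slide=[[-3,1,1],[0,0,0],[0,0,0]], twist=[[0,0,0],[0,0,0],[0,0,0]])

```text
time_s: 31.15
position: [0.5682, 0.1603, 0.0331]
tcp_rot: [[0.044, 0.999, 0.002], [0.999, -0.044, 0.001], [0.001, 0.002, -1.0]]
force: [0.3, -0.9, -3.3]
opening: 0.544
```

Run:
```python
from h import *
st()
s=bot.read_state();w=bot.capture("wrist");P=(cloud(w,s).reshape(-1,3)*1000-CO)@Rc;Q=P.reshape(480,640,3)
for v in range(216,242,6): print(v,Q[v,300].round(1),Q[v,335].round(1))
```

```text
t 31.15 p [568.2 160.3  33.1] yaw 87.49 z [ 0.002  0.001 -1.   ] F [ 0.3 -0.9 -3.3] op 47.3 case [  1.1 129.1  33.1]
216 [ -7.6 166.1  47.1] [  9.2 166.2  47.9]
222 [ -7.1 165.8  57.9] [  8.7 166.   58.6]
228 [ -6.6 166.8  71.9] [  8.1 166.9  72.4]
234 [ -6.3 166.   78.3] [  7.9 166.1  78.7]
240 [ -6.  166.   86.5] [  7.5 166.1  86.9]
```

carry_out(grip=[-0.3,-0.3,-0.3,-0.3,-0.3], slide=[[0,0,9],[0,0,9],[0,0,6],[0,0,0],[0,0,0]], twist=[[0,0,0],[0,0,0],[0,0,0],[0,0,0],[0,0,0]])

```text
time_s: 31.7
position: [0.569, 0.1603, 0.0081]
tcp_rot: [[0.044, 0.999, 0.003], [0.999, -0.044, 0.001], [0.001, 0.003, -1.0]]
force: [-0.9, -0.3, 3.0]
opening: 0.546
```

Run:
```python
from h import *
st()
```

```text
t 31.7 p [569.  160.3   8.1] yaw 87.5 z [ 0.003  0.001 -1.   ] F [-0.9 -0.3  3. ] op 47.5 case [  1.9 129.2   8.1]
```

Contact came at the expected depth (TCP 8 mm), so I'm releasing and raising.

carry_out(grip=[0.3,0.8,1,1,1,1,1,1,1], slide=[[0,0,0],[0,0,0],[0,0,0],[0,0,-15],[0,0,-30],[0,0,-30],[0,0,-30],[0,0,-20],[0,0,0]], twist=[[0,0,0],[0,0,0],[0,0,0],[0,0,0],[0,0,0],[0,0,0],[0,0,0],[0,0,0],[0,0,0]])

```text
time_s: 32.6
position: [0.5702, 0.1604, 0.1415]
tcp_rot: [[0.044, 0.999, 0.008], [0.999, -0.044, 0.002], [0.002, 0.007, -1.0]]
force: [1.4, 0.2, 0.1]
opening: 1.003
```

```bash
cat >> h.py <<'E'
def topz(w,s):
    Q=((cloud(w,s).reshape(-1,3)*1000-CO)@Rc).reshape(480,640,3)
    m=((Q[...,2]>55)&(Q[...,2]<90)&(abs(Q[...,0])<45)&(Q[...,1]>-80)&(Q[...,1]<180)).astype(np.uint8)
    n,l,stt,ce=cv2.connectedComponentsWithStats(m)
    for i in range(1,n):
        if stt[i,4]>300:
            q=Q[l==i];print(stt[i],np.percentile(q[:,2],[5,25,50,75,95]).round(1),cv2.minAreaRect(q[q[:,2]>np.median(q[:,2])-4][:,:2].astype(np.float32)))
E
python3 - <<'E'
from h import *
st();w,s=shot("wrist","w13");topz(w,s)
c,s=shot("side","s13",(180,180,380,330),4)
c=bot.capture("top");packs(c)
E
```

```text
t 32.6 p [570.2 160.4 141.5] yaw 87.5 z [ 0.008  0.002 -1.   ] F [1.4 0.2 0.1] op 87.3 case [  3.1 129.3 141.5]
[ 281  183   68   97 6317] [67.1 69.8 70.5 71.1 71.9] ((1.3322868347167969, 131.33840942382812), (47.989768981933594, 69.51273345947266), 0.013786140829324722)
[389  61  32  51 341] 59.8 ((878.2053833007812, -97.83198547363281), (122.22589111328125, 68.78678131103516), 0.4395354092121124) [112. 116. 114.]
[ 82  70  33  55 655] 58.0 ((850.5347900390625, 614.0580444335938), (142.2904052734375, 38.36238098144531), 24.70221710205078) [44. 42. 40.]
[212 206  24  29 452] 63.3 ((557.953125, 305.5497741699219), (50.70371627807617, 55.156917572021484), 24.54795265197754) [224. 125.  58.]
[151 222  35  28 694] 63.1 ((522.3807373046875, 434.560791015625), (48.863643646240234, 71.52908325195312), 16.621685028076172) [90. 82. 76.]
[501 230  34  25 646] 66.0 ((509.8831481933594, -341.48284912109375), (72.09524536132812, 49.293087005615234), 83.09896087646484) [87. 84. 80.]
[538 235  34  24 660] 66.2 ((500.0405578613281, -423.0520324707031), (71.43144989013672, 49.187896728515625), 85.208740234375) [87. 85. 81.]
[ 91 278  38  26 647] 63.3 ((395.65643310546875, 554.0802001953125), (71.8095703125, 48.48438262939453), 71.85032653808594) [121.  69. 147.]
```

View pics/w13.png

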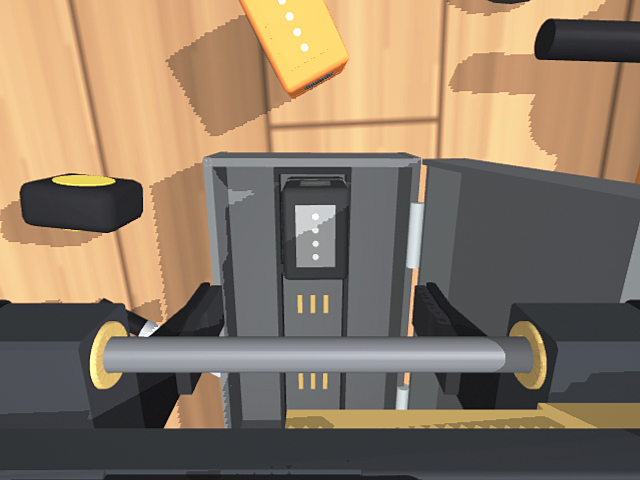

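View pics/s13.png

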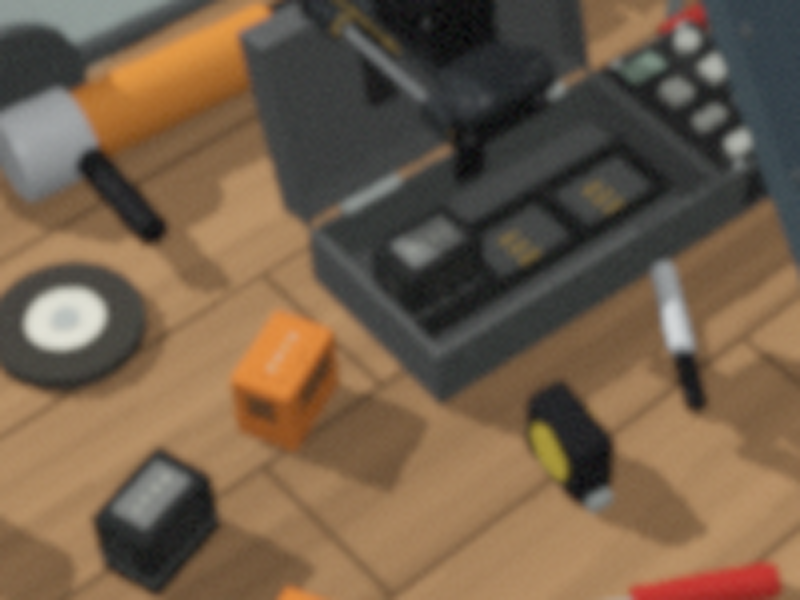

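The first flat is seated: its top at (315,230) is at z ≈ 70.5, level with a seated pack. The other flat hasn't moved, at (522.4,434.5) and about 15.5°.

Run:
```python
from h import *
tipplan([([522,433,130],Rt(105.5),40)])
```

```text
7 slide [[39, -8, 6], [39, -6, 6], [39, -5, 6], [39, -3, 6], [40, -1, 6], [40, 1, 6], [39, 2, 6]] 
 twist [[0.0, 0.0, -0.045], [0.0, 0.0, -0.045], [0.0, 0.0, -0.045], [0.0, 0.0, -0.045], [0.0, 0.0, -0.045], [0.0, 0.0, -0.045], [0.0, 0.0, -0.045]]
```

carry_out(grip=[1,1,1,1,1,1,1,1,1], slide=[[39,-8,5],[39,-6,5],[39,-5,5],[39,-3,5],[40,-1,5],[40,1,5],[34,2,5],[0,0,0],[0,0,0]], twist=[[0,0,-0.045],[0,0,-0.045],[0,0,-0.045],[0,0,-0.045],[0,0,-0.045],[0,0,-0.045],[0,0,-0.045],[0,0,0],[0,0,0]])

```text
time_s: 33.65
position: [0.5113, 0.4317, 0.0822]
tcp_rot: [[-0.276, 0.961, -0.028], [0.961, 0.276, -0.012], [-0.004, -0.031, -1.0]]
force: [0.5, 0.2, 0.5]
opening: 0.998
```

Run:
```python
from h import *
st();tipplan([([522,434,90],Rt(105.5),40)]);w,s=shot("wrist","w14")
Q=cloud(w,s)*1000
m=((Q[...,2]>57)&(Q[...,2]<68)&(abs(Q[...,0]-522)<70)&(abs(Q[...,1]-434)<70)).astype(np.uint8)
n,l,stt,ce=cv2.connectedComponentsWithStats(m)
for i in range(1,n):
    if stt[i,4]>300: q=Q[l==i];print(stt[i],np.median(q,0),cv2.minAreaRect(q[:,:2].astype(np.float32)),w["color"][l==i].mean(0))
```

```text
t 33.65 p [511.3 431.7  82.2] yaw 106.01 z [-0.028 -0.012 -1.   ] F [0.5 0.2 0.5] op 86.8 case [-67.6 397.7  82.2]
1 slide [[-1, 12, 28]] 
 twist [[-0.031, 0.004, 0.009]]
[ 299  202   83  112 8822] [521.73625584 439.57066595  62.59262656] ((522.4991455078125, 436.24542236328125), (48.26228713989258, 69.6805419921875), 15.8253755569458) [96.39288143 98.54182725 99.1104058 ]
```

View pics/w14.png

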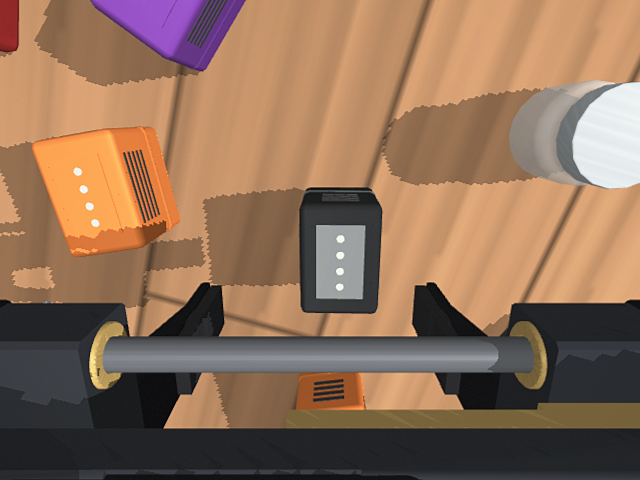

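The wrist view places the dark flat's top at (340,250), world (522.5,436) at 15.8°.

carry_out(grip=[1,1,1,1,1,1,1,1], slide=[[2,11,6],[0,0,0],[0,0,18],[0,0,18],[0,0,18],[0,0,12],[0,0,0],[0,0,0]], twist=[[-0.03,0.004,0.007],[0,0,0],[0,0,0],[0,0,0],[0,0,0],[0,0,0],[0,0,0],[0,0,0]])

```text
time_s: 34.5
position: [0.523, 0.426, 0.0079]
tcp_rot: [[-0.256, 0.967, -0.006], [0.967, 0.256, -0.004], [-0.003, -0.007, -1.0]]
force: [-0.3, 0.3, 0.1]
opening: 1.0
```

Run:
```python
from h import *
st();tipplan([([522.5,436,33],Rt(105.8),40)])
```

```text
t 34.5 p [523.  426.    7.9] yaw 104.85 z [-0.006 -0.004 -1.   ] F [-0.3  0.3  0.1] op 87.0 case [-55.6 392.5   7.9]
1 slide [[10, 2, 11]] 
 twist [[-0.007, 0.003, -0.017]]
```

carry_out(grip=[1,1,1,-0.3,-0.3,-0.3,-0.3,-0.3,-0.3], slide=[[11,1,11],[0,0,0],[0,0,0],[0,0,0],[0,0,0],[0,0,0],[0,0,0],[0,0,0],[0,0,0]], twist=[[-0.007,0.003,-0.015],[0,0,0],[0,0,0],[0,0,0],[0,0,0],[0,0,0],[0,0,0],[0,0,0],[0,0,0]])

```text
time_s: 35.4
position: [0.5227, 0.4392, -0.0004]
tcp_rot: [[-0.272, 0.962, 0.005], [0.962, 0.272, 0.004], [0.002, 0.006, -1.0]]
force: [0.1, 0.3, -1.9]
opening: 0.548
```

Run:
```python
from h import *
s=st();p=s["position"]*1000;p[2]=155
tipplan([(p,None,25),(c2w(-20,160,165),Rt(87.5),40),(c2w(0,-36,160),Rt(87.5),40)])
```

```text
t 35.4 p [ 5.227e+02  4.392e+02 -4.000e-01] yaw 105.81 z [ 0.005  0.004 -1.   ] F [ 0.1  0.3 -1.9] op 47.7 case [-5.660e+01  4.057e+02 -4.000e-01]
5 slide [[0, 0, -24], [0, 0, -24], [0, 0, -24], [0, 0, -24], [0, 0, -24]] 
 twist [[0.0, 0.0, 0.0], [0.0, 0.0, 0.0], [0.0, 0.0, 0.0], [0.0, 0.0, 0.0], [0.0, 0.0, 0.0]]
7 slide [[-35, -6, -2], [-35, -4, -2], [-35, -3, -2], [-35, -1, -1], [-35, 0, -1], [-35, 2, -1], [-35, 4, -1]] 
 twist [[0.001, 0.0, 0.046], [0.001, 0.0, 0.046], [0.001, 0.0, 0.046], [0.001, 0.0, 0.046], [0.001, 0.0, 0.046], [0.001, 0.0, 0.046], [0.001, 0.0, 0.046]]
5 slide [[-39, 4, 1], [-39, 4, 1], [-39, 4, 1], [-39, 4, 1], [-39, 4, 1]] 
 twist [[0.0, 0.0, 0.0], [0.0, 0.0, 0.0], [0.0, 0.0, 0.0], [0.0, 0.0, 0.0], [0.0, 0.0, 0.0]]
```

carry_out(grip=[-0.3,-0.3,-0.3,-0.3,-0.3,-0.3,-0.3,-0.3,-0.3,-0.3,-0.3,-0.3], slide=[[0,0,-15],[0,0,-25],[0,0,-25],[0,0,-25],[0,0,-30],[-30,-5,-4],[-35,-4,-2],[-35,-3,-2],[-35,-1,0],[-35,0,0],[-35,2,0],[-35,4,0]], twist=[[0,0,0],[0,0,0],[0,0,0],[0,0,0],[0,0,0],[0,0,0.046],[0,0,0.046],[0,0,0.046],[0,0,0.046],[0,0,0.046],[0,0,0.046],[0,0,0.046]])

```text
time_s: 36.6
position: [0.5434, 0.1946, 0.1372]
tcp_rot: [[0.05, 0.999, 0.003], [0.999, -0.05, 0.003], [0.003, 0.003, -1.0]]
force: [0.4, -0.2, -2.7]
opening: 0.554
```

Run:
```python
from h import *
s=st();tipplan([(c2w(0,-36,160),Rt(87.5),40)])
```

```text
t 36.6 p [543.4 194.6 137.2] yaw 87.14 z [ 0.003  0.003 -1.   ] F [ 0.4 -0.2 -2.7] op 48.2 case [-25.2 162.2 137.2]
5 slide [[-40, 5, 3], [-40, 5, 3], [-40, 5, 3], [-40, 5, 3], [-40, 5, 3]] 
 twist [[0.001, -0.001, -0.001], [0.001, -0.001, -0.001], [0.001, -0.001, -0.001], [0.001, -0.001, -0.001], [0.001, -0.001, -0.001]]
```

carry_out(grip=[-0.3,-0.3,-0.3,-0.3,-0.3,-0.3,-0.3,-0.3], slide=[[-40,5,0],[-40,5,0],[-40,5,0],[-38,5,0],[-22,5,0],[-8,0,5],[0,0,0],[0,0,0]], twist=[[0,0,0],[0,0,0],[0,0,0],[0,0,0],[0,0,0],[0,0,0],[0,0,0],[0,0,0]])

```text
time_s: 37.4
position: [0.5573, -0.0058, 0.1358]
tcp_rot: [[0.057, 0.998, 0.005], [0.998, -0.057, 0.002], [0.003, 0.005, -1.0]]
force: [0.3, -0.1, -2.3]
opening: 0.55
```

```bash
cat >> h.py <<'E'
def held():
    s=bot.read_state();w=bot.capture("wrist");Q=((cloud(w,s).reshape(-1,3)*1000-CO)@Rc).reshape(480,640,3)
    f=np.nanmedian(Q[214:242,295:340].reshape(-1,3),0)
    L=[];Rr=[]
    for v in range(262,284,3):
        k=[u for u in range(240,400) if Q[v,u,2]>f[2]+5];L.append(Q[v,min(k),0]);Rr.append(Q[v,max(k),0])
    print("pack far face y",f[1].round(1),"centre y",(f[1]-35).round(1),"x",np.median(L).round(1),np.median(Rr).round(1),"cx",((np.median(L)+np.median(Rr))/2).round(1),"top z",np.nanmedian(Q[285:300,300:335,2]).round(1))
E
python3 - <<'E'
from h import *
s=st();tipplan([(c2w(0.6,-36,120),Rt(87.5),40)]);held()
E
```

```text
t 37.4 p [557.3  -5.8 135.8] yaw 86.71 z [ 0.005  0.002 -1.   ] F [ 0.3 -0.1 -2.3] op 47.9 case [ -2.6 -37.4 135.8]
2 slide [[1, 1, 26], [1, 2, 26]] 
 twist [[0.002, -0.001, -0.007], [0.002, -0.001, -0.007]]
pack far face y -5.6 centre y -40.6 x -26.3 20.8 cx -2.7 top z 199.0
```

carry_out(grip=[-0.3,-0.3,-0.3,-0.3,-0.3,-0.3,-0.3], slide=[[5,3,10],[0,0,18],[0,0,18],[0,0,18],[0,0,16],[0,0,0],[0,0,0]], twist=[[0.004,-0.003,-0.014],[0,0,0],[0,0,0],[0,0,0],[0,0,0],[0,0,0],[0,0,0]])

```text
time_s: 38.15
position: [0.5609, 0.0114, 0.0506]
tcp_rot: [[0.026, 1.0, -0.001], [1.0, -0.026, 0.002], [0.002, -0.001, -1.0]]
force: [0.8, 0.3, -3.6]
opening: 0.55
```

Run:
```python
from h import *
s=st();tipplan([(c2w(0.3,-33,70),Rt(87.5),40)]);held()
```

```text
t 38.15 p [560.9  11.4  50.6] yaw 88.51 z [-0.001  0.002 -1.   ] F [ 0.8  0.3 -3.6] op 47.8 case [  0.2 -20.   50.6]
1 slide [[-13, 0, 17]] 
 twist [[-0.001, -0.002, 0.018]]
pack far face y 11.8 centre y -23.2 x -24.0 23.2 cx -0.4 top z 113.9
```

carry_out(grip=[-0.3,-0.3,-0.3], slide=[[-12,0,0],[0,0,0],[0,0,0]], twist=[[0,0,0.013],[0,0,0],[0,0,0]])

```text
time_s: 38.5
position: [0.562, -0.0013, 0.0527]
tcp_rot: [[0.039, 0.999, 0.003], [0.999, -0.039, 0.001], [0.001, 0.003, -1.0]]
force: [0.4, -0.7, -3.1]
opening: 0.548
```

Run:
```python
from h import *
s=st();tipplan([(c2w(0.3,-33,70),Rt(87.5),40)]);held()
```

```text
t 38.5 p [562.   -1.3  52.7] yaw 87.77 z [ 0.003  0.001 -1.   ] F [ 0.4 -0.7 -3.1] op 47.7 case [  1.9 -32.6  52.7]
1 slide [[0, -2, 19]] 
 twist [[0.003, -0.001, 0.005]]
pack far face y -0.8 centre y -35.8 x -22.2 25.0 cx 1.4 top z 115.9
```

carry_out(grip=[-0.3,-0.3,-0.3,-0.3], slide=[[0,-2,0],[0,0,15],[0,0,0],[0,0,0]], twist=[[0.002,0,0.004],[0,0,0],[0,0,0],[0,0,0]])

```text
time_s: 38.95
position: [0.5611, -0.002, 0.0393]
tcp_rot: [[0.045, 0.999, 0.004], [0.999, -0.045, 0.0], [0.001, 0.004, -1.0]]
force: [0.5, -0.1, -3.2]
opening: 0.549
```

Run:
```python
from h import *
s=st();held()
```

```text
t 38.95 p [561.1  -2.   39.3] yaw 87.45 z [ 0.004  0.    -1.   ] F [ 0.5 -0.1 -3.2] op 47.7 case [  1.1 -33.4  39.3]
pack far face y -1.6 centre y -36.6 x -23.0 24.3 cx 0.6 top z 102.5
```

Aligned within 1 mm, so I'm seating it.

carry_out(grip=[-0.3,-0.3,-0.3,-0.3,-0.3,-0.3], slide=[[0,0,9],[0,0,9],[0,0,9],[0,0,5],[0,0,0],[0,0,0]], twist=[[0,0,0],[0,0,0],[0,0,0],[0,0,0],[0,0,0],[0,0,0]])

```text
time_s: 39.6
position: [0.5617, -0.002, 0.0071]
tcp_rot: [[0.044, 0.999, 0.005], [0.999, -0.044, -0.0], [0.0, 0.005, -1.0]]
force: [-0.8, 0.4, 0.3]
opening: 0.55
```

Run:
```python
from h import *
s=st()
```

```text
t 39.6 p [561.7  -2.    7.1] yaw 87.48 z [ 0.005 -0.    -1.   ] F [-0.8  0.4  0.3] op 47.8 case [  1.6 -33.4   7.1]
```

carry_out(grip=[-0.3,0.3,0.8,1,1,1,1,1,1,1], slide=[[0,0,2],[0,0,0],[0,0,0],[0,0,0],[0,0,-15],[0,0,-30],[0,0,-30],[0,0,-30],[0,0,-20],[0,0,0]], twist=[[0,0,0],[0,0,0],[0,0,0],[0,0,0],[0,0,0],[0,0,0],[0,0,0],[0,0,0],[0,0,0],[0,0,0]])

```text
time_s: 40.6
position: [0.5626, -0.0024, 0.1342]
tcp_rot: [[0.044, 0.999, 0.006], [0.999, -0.044, -0.0], [0.0, 0.006, -1.0]]
force: [0.3, -1.0, -0.8]
opening: 0.998
```

Run:
```python
from h import *
st();w,s=shot("wrist","w15");topz(w,s)
shot("side","s15",(180,180,380,330),4)
```

```text
t 40.6 p [562.6  -2.4 134.2] yaw 87.48 z [ 0.006 -0.    -1.   ] F [ 0.3 -1.  -0.8] op 86.8 case [  2.6 -33.7 134.2]
[ 275    0   81   42 3199] [61.9 69.1 70.2 70.9 71.8] ((1.6324043273925781, 105.7450942993164), (47.87434768676758, 19.795534133911133), 0.2184951901435852)
[ 281  191   69   98 6510] [67.  69.8 70.5 71.1 71.9] ((1.0730342864990234, -35.709381103515625), (68.95269775390625, 47.84165573120117), 89.98818969726562)
```

View pics/w15.png

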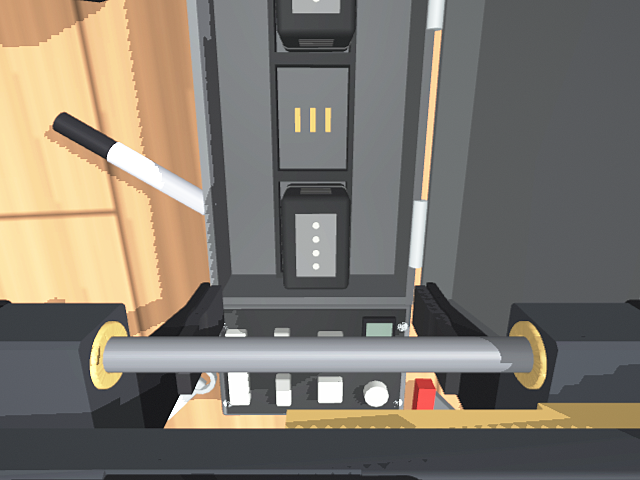

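View pics/s15.png

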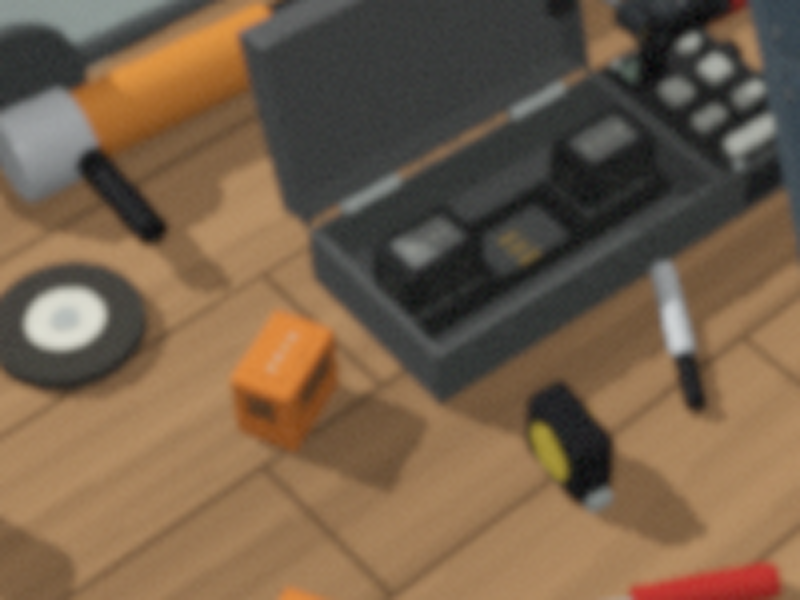

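Both flats are seated, tops at z = 70.5: (315,245), and the upper pack at (315,20). The middle bay is empty. Next is shutting the lid, starting by rising clear and moving over the bar.

Run:
```python
from h import *
tipplan([(c2w(0,-20,300),Rt(87.5),40),(c2w(139,48,300),Rt(87.5),40)])
```

```text
4 slide [[3, 0, -33], [3, 0, -33], [3, 0, -33], [3, 0, -33]] 
 twist [[0.0, 0.0, 0.0], [0.0, 0.0, 0.0], [0.0, 0.0, 0.0], [0.0, 0.0, 0.0]]
4 slide [[17, 35, 0], [17, 35, 0], [17, 35, 0], [17, 35, 0]] 
 twist [[0.0, 0.0, 0.0], [0.0, 0.0, 0.0], [0.0, 0.0, 0.0], [0.0, 0.0, 0.0]]
```

carry_out(grip=[1,1,1,1,0.5,0,-0.2,-0.2,-0.2,-0.2,-0.2], slide=[[3,0,-33],[3,0,-33],[3,0,-33],[3,0,-33],[12,20,0],[17,35,0],[17,35,0],[17,30,0],[10,15,0],[0,0,0],[0,0,0]], twist=[[0,0,0],[0,0,0],[0,0,0],[0,0,0],[0,0,0],[0,0,0],[0,0,0],[0,0,0],[0,0,0],[0,0,0],[0,0,0]])

```text
time_s: 41.8
position: [0.6934, 0.0797, 0.238]
tcp_rot: [[0.047, 0.998, -0.044], [0.999, -0.046, 0.006], [0.004, -0.044, -0.999]]
force: [-0.2, 0.0, -0.2]
opening: 0.457
```

Run:
```python
from h import *
st();tipplan([(c2w(139,48,221),Rt(87.5),20)])
w,s=shot("wrist","w16")
Q=((cloud(w,s).reshape(-1,3)*1000-CO)@Rc)
m=(Q[:,2]>228)&(Q[:,2]<248)&(Q[:,0]>110)&(Q[:,0]<170)&(Q[:,1]>15)&(Q[:,1]<85)
print(m.sum(),np.median(Q[m],0))
```

```text
t 41.8 p [693.4  79.7 238. ] yaw 87.33 z [-0.044  0.006 -0.999] F [-0.2  0.  -0.2] op 39.7 case [129.6  54.  238. ]
3 slide [[-2, 4, 17], [-2, 4, 18], [-2, 3, 18]] 
 twist [[-0.015, -0.001, -0.001], [-0.015, -0.001, -0.001], [-0.015, -0.001, -0.001]]
2052 [137.610918    55.08629334 242.63265321]
```

View pics/w16.png

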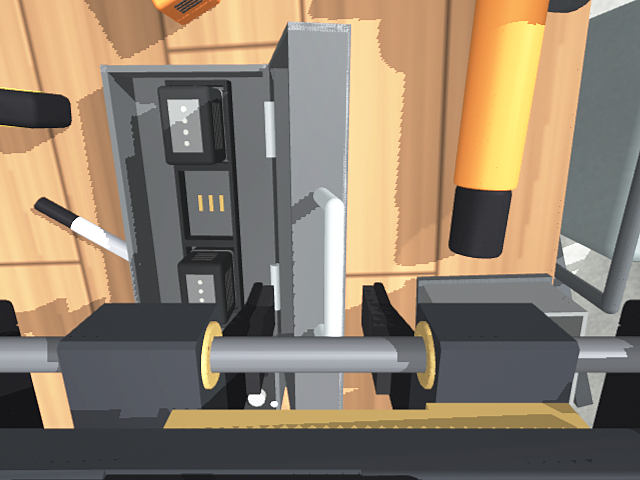

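The bar shows at (332,265), case x ≈ 138, between the fingers at (262,320) and (372,320). I'll centre on it and go down.

carry_out(grip=[-0.2,-0.2,-0.2,-0.2,-0.2,-0.2,-0.2,-0.2], slide=[[-5,9,0],[0,0,0],[0,0,0],[0,0,16],[0,0,16],[0,0,16],[0,0,0],[0,0,0]], twist=[[-0.04,0,0],[0,0,0],[0,0,0],[0,0,0],[0,0,0],[0,0,0],[0,0,0],[0,0,0]])

```text
time_s: 42.65
position: [0.6958, 0.0716, 0.1892]
tcp_rot: [[0.051, 0.999, -0.01], [0.999, -0.051, 0.004], [0.004, -0.01, -1.0]]
force: [-0.3, 0.4, 0.3]
opening: 0.4
```

Run:
```python
from h import *
st();tipplan([(c2w(138,48,221),Rt(87.5),20)])
w,s=shot("wrist","w17")
```

```text
t 42.65 p [695.8  71.6 189.2] yaw 87.09 z [-0.01   0.004 -1.   ] F [-0.3  0.4  0.3] op 34.8 case [132.4  46.  189.2]
1 slide [[2, 6, 4]] 
 twist [[-0.01, -0.004, -0.007]]
```

View pics/w17.png

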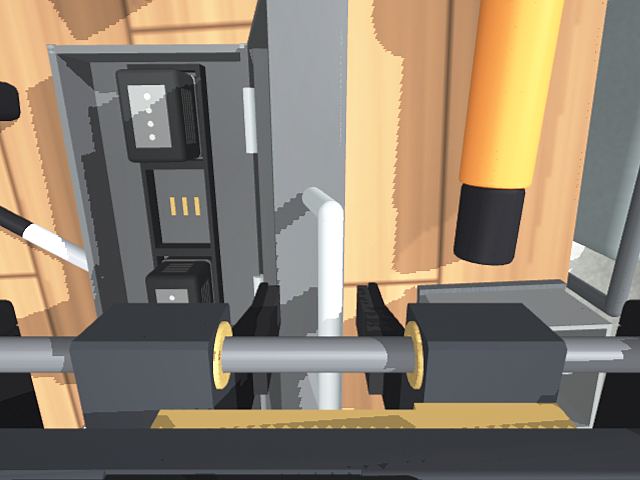

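The bar at (330,300) is between the fingers. I'll shift 5 mm, close, and start the arc back.

carry_out(grip=[-0.2,-0.2,-0.85,-0.85,-0.85,-0.85,-0.85], slide=[[0,6,3],[0,0,0],[0,0,0],[0,0,0],[0,0,0],[0,0,0],[0,0,0]], twist=[[0,0,0],[0,0,0],[0,0,0],[0,0,0],[0,0,0],[0,0,0],[0,0,0]])

```text
time_s: 43.4
position: [0.7006, 0.0713, 0.1892]
tcp_rot: [[0.05, 0.999, -0.012], [0.999, -0.05, 0.004], [0.003, -0.013, -1.0]]
force: [0.4, -0.3, 0.8]
opening: 0.099
```

Run:
```python
from h import *
arc(np.arange(1.7,0.05,-.1))
```

```text
t 43.4 p [700.6  71.3 189.2] yaw 87.11 z [-0.012  0.004 -1.   ] F [ 0.4 -0.3  0.8] op 8.6 case [137.2  45.9 189.2]
r 194.48826745302122 lid angle est 1.7858947491626616
1 slide [[0, -17, -1]] 
 twist [[-0.013, -0.003, -0.007]]
1 slide [[0, -19, -3]] 
 twist [[0.0, 0.0, 0.0]]
1 slide [[0, -19, -1]] 
 twist [[0.0, 0.0, 0.0]]
1 slide [[0, -19, 1]] 
 twist [[0.0, 0.0, 0.0]]
1 slide [[0, -19, 2]] 
 twist [[0.0, 0.0, 0.0]]
1 slide [[0, -19, 4]] 
 twist [[0.0, 0.0, 0.0]]
1 slide [[0, -18, 6]] 
 twist [[0.0, 0.0, 0.0]]
1 slide [[0, -17, 8]] 
 twist [[0.0, 0.0, 0.0]]
1 slide [[0, -17, 10]] 
 twist [[0.0, 0.0, 0.0]]
1 slide [[0, -15, 11]] 
 twist [[0.0, 0.0, 0.0]]
1 slide [[0, -14, 13]] 
 twist [[0.0, 0.0, 0.0]]
1 slide [[0, -13, 14]] 
 twist [[0.0, 0.0, 0.0]]
1 slide [[0, -11, 15]] 
 twist [[0.0, 0.0, 0.0]]
1 slide [[0, -10, 16]] 
 twist [[0.0, 0.0, 0.0]]
1 slide [[0, -8, 17]] 
 twist [[0.0, 0.0, 0.0]]
1 slide [[0, -6, 18]] 
 twist [[0.0, 0.0, 0.0]]
1 slide [[0, -5, 19]] 
 twist [[0.0, 0.0, 0.0]]
```

Pinched (8.6 mm). I'll run the arc back in pieces, checking in between.

carry_out(grip=[-0.85,-0.85,-0.85,-0.85,-0.85,-0.85,-0.85], slide=[[0,-17,-4],[0,-19,-3],[0,-19,-1],[0,-19,1],[0,-19,2],[0,-19,4],[0,0,0]], twist=[[0,0,0],[0,0,0],[0,0,0],[0,0,0],[0,0,0],[0,0,0],[0,0,0]])

```text
time_s: 44.1
position: [0.6021, 0.0762, 0.1963]
tcp_rot: [[0.051, 0.998, 0.03], [0.999, -0.051, 0.003], [0.004, 0.03, -1.0]]
force: [1.7, -0.8, -6.4]
opening: 0.101
```

Run:
```python
from h import *
arc(np.arange(1.1,0.6,-.1),zoff=-55)
```

```text
t 44.1 p [602.1  76.2 196.3] yaw 87.09 z [ 0.03   0.003 -1.   ] F [ 1.7 -0.8 -6.4] op 8.8 case [ 38.6  46.5 196.3]
r 198.22101216451642 lid angle est 1.276473809071353
1 slide [[0, -31, 16]] 
 twist [[0.03, -0.004, -0.007]]
1 slide [[0, -17, 8]] 
 twist [[0.0, 0.0, 0.0]]
1 slide [[0, -17, 10]] 
 twist [[0.0, 0.0, 0.0]]
1 slide [[0, -15, 11]] 
 twist [[0.0, 0.0, 0.0]]
1 slide [[0, -14, 13]] 
 twist [[0.0, 0.0, 0.0]]
1 slide [[0, -13, 14]] 
 twist [[0.0, 0.0, 0.0]]
```

carry_out(grip=[-0.85,-0.85,-0.85,-0.85,-0.85,-0.85,-0.85], slide=[[0,-14,9],[0,-17,9],[0,-17,9],[0,-17,10],[0,-15,12],[0,-14,13],[0,0,0]], twist=[[0,0,0],[0,0,0],[0,0,0],[0,0,0],[0,0,0],[0,0,0],[0,0,0]])

```text
time_s: 44.8
position: [0.5191, 0.08, 0.1521]
tcp_rot: [[0.048, 0.997, 0.056], [0.999, -0.048, -0.001], [0.002, 0.056, -0.998]]
force: [3.4, -0.8, -5.4]
opening: 0.101
```

Run:
```python
from h import *
arc(np.arange(.6,0.05,-.1),zoff=-55)
```

```text
t 44.8 p [519.1  80.  152.1] yaw 87.23 z [ 0.056 -0.001 -0.998] F [ 3.4 -0.8 -5.4] op 8.8 case [-44.4  46.7 152.1]
r 193.7227252032174 lid angle est 0.79217050701534
1 slide [[0, -26, 26]] 
 twist [[0.056, -0.001, -0.005]]
1 slide [[0, -11, 15]] 
 twist [[0.0, 0.0, 0.0]]
1 slide [[0, -10, 16]] 
 twist [[0.0, 0.0, 0.0]]
1 slide [[0, -8, 17]] 
 twist [[0.0, 0.0, 0.0]]
1 slide [[0, -6, 18]] 
 twist [[0.0, 0.0, 0.0]]
1 slide [[0, -5, 19]] 
 twist [[0.0, 0.0, 0.0]]
```

carry_out(grip=[-0.85,-0.85,-0.85,-0.85,-0.85,-0.85,-0.85], slide=[[0,-14,13],[0,-13,14],[0,-11,15],[0,-10,16],[0,-8,17],[0,-6,17],[0,0,0]], twist=[[0.005,0,0],[0.005,0,0],[0.005,0,0],[0.005,0,0],[0.005,0,0],[0.005,0,0],[0,0,0]])

```text
time_s: 45.5
position: [0.458, 0.0829, 0.0571]
tcp_rot: [[0.048, 0.999, 0.012], [0.999, -0.048, 0.001], [0.001, 0.012, -1.0]]
force: [-4.1, 0.2, -0.7]
opening: 0.103
```

Run:
```python
from h import *
arc(np.arange(.1,-0.05,-.1),zoff=-55)
```

```text
t 45.5 p [458.   82.9  57.1] yaw 87.26 z [ 0.012  0.001 -1.   ] F [-4.1  0.2 -0.7] op 9.0 case [-105.7   47.    57.1]
r 191.75616263176246 lid angle est 0.196921029744888
1 slide [[0, -4, 18]] 
 twist [[0.012, -0.001, -0.004]]
1 slide [[0, -3, 19]] 
 twist [[0.0, 0.0, 0.0]]
```

carry_out(grip=[-0.85,-0.85,-0.85,-0.85,-0.45,-0.45,-0.45], slide=[[0,-4,16],[0,-3,14],[0,0,0],[0,0,0],[0,0,0],[0,0,0],[0,0,0]], twist=[[0.006,0,0],[0,0,0],[0,0,0],[0,0,0],[0,0,0],[0,0,0],[0,0,0]])

```text
time_s: 46.2
position: [0.4571, 0.083, 0.0293]
tcp_rot: [[0.048, 0.999, 0.009], [0.999, -0.048, 0.001], [0.001, 0.008, -1.0]]
force: [-1.3, -0.1, -0.8]
opening: 0.248
```

Run:
```python
from h import *
arc([0],zoff=-53)
w,s=shot("wrist","w18");Q=((cloud(w,s).reshape(-1,3)*1000-CO)@Rc).reshape(480,640,3)
for u,v in((500,150),(600,150),(500,50),(600,250)): print(Q[v,u].round(1))
```

```text
t 46.2 p [457.1  83.   29.3] yaw 87.24 z [ 0.009  0.001 -1.   ] F [-1.3 -0.1 -0.8] op 21.5 case [-106.5   47.    29.3]
r 186.25363751475302 lid angle est 0.041680224941810895
1 slide [[0, -6, 7]] 
 twist [[0.008, -0.001, -0.005]]
[-45.1 118.   91.5]
[-11.3 117.8  91.9]
[-50.4 148.4  94.4]
[-3.4 81.9 91.2]
```

View pics/w18.png

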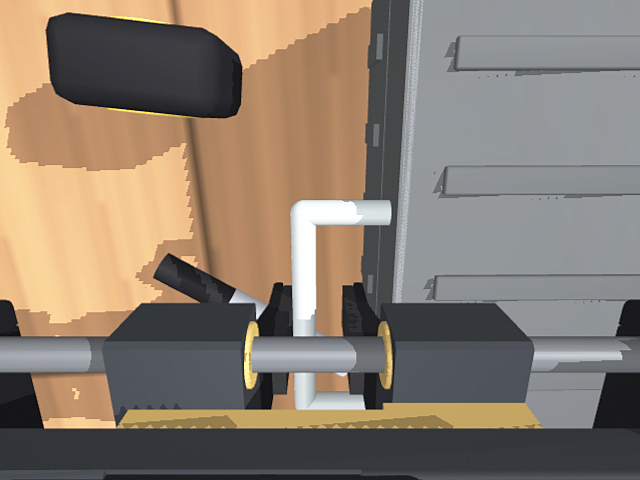

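The lid lies flat: its top reads 91.5 mm at (500,150). I'll centre the fingers and lift clear.

carry_out(grip=[-0.45,-0.45,-0.45,-0.45,-0.45,-0.45,-0.45,-0.45,-0.7,-1,-1,-1], slide=[[0,-5,0],[0,0,0],[0,0,-15],[0,0,-20],[0,0,-30],[0,0,-40],[0,0,-30],[-30,0,0],[-40,5,0],[-40,8,0],[-40,10,0],[0,0,0]], twist=[[0,0,0],[0,0,0],[0,0,0],[0,0,0],[0,0,0],[0,0,0],[0,0,0],[0,0,0],[0,0,0],[0,0,0],[0,0,0],[0,0,0]])

```text
time_s: 47.45
position: [0.4719, -0.0729, 0.1739]
tcp_rot: [[0.043, 0.999, 0.026], [0.999, -0.043, -0.003], [-0.002, 0.026, -1.0]]
force: [0.1, -0.8, 0.3]
opening: 0.027
```

Run:
```python
from h import *
st();c,s=shot("top","t18",(200,120,500,345),2.5)
P=((cloud(c).reshape(-1,3)*1000-CO)@Rc)
for x in (-60,0,60):
    for y in (100,150,170):
        m=(abs(P[:,0]-x)<8)&(abs(P[:,1]-y)<8);print(x,y,np.median(P[m][:,2]).round(1),end=" ")
tipplan([(c2w(52,-168,110),Rt(87.5),40)])
```

```text
t 47.45 p [471.9 -72.9 173.9] yaw 87.51 z [ 0.026 -0.003 -1.   ] F [ 0.1 -0.8  0.3] op 2.3 case [ -85.  -108.1  173.9]
-60 100 93.4 -60 150 93.1 -60 170 92.1 0 100 92.7 0 150 93.9 0 170 91.4 60 100 91.7 60 150 93.2 60 170 91.6 5 slide [[-12, 27, 21], [-12, 27, 20], [-12, 27, 20], [-12, 28, 20], [-12, 28, 20]] 
 twist [[0.005, 0.0, 0.0], [0.005, 0.0, 0.0], [0.005, 0.0, 0.0], [0.005, 0.0, 0.0], [0.005, 0.0, 0.0]]
```

View pics/t18.png

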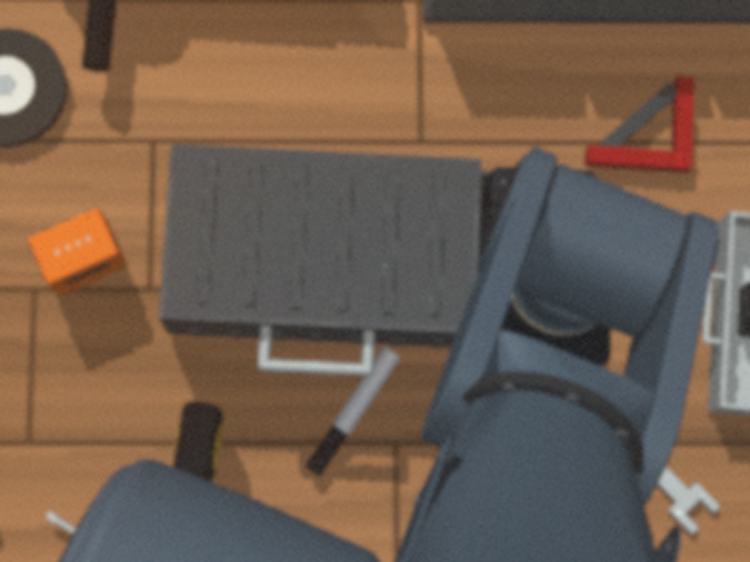

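The lid is shut and the marker and tape are where they were. Next are the keys, with shut fingers, starting by moving over the wake key.

carry_out(grip=[-1,-1,-1,-1,-1,-1,-1,-1], slide=[[-12,27,20],[-12,27,20],[-12,27,20],[-12,27,20],[-8,20,10],[0,5,0],[0,0,0],[0,0,0]], twist=[[0.005,0,0],[0.005,0,0],[0.005,0,0],[0.005,0,0],[0.005,0,0],[0,0,0],[0,0,0],[0,0,0]])

```text
time_s: 48.3
position: [0.6, -0.1233, 0.081]
tcp_rot: [[0.038, 0.999, -0.01], [0.999, -0.037, 0.006], [0.006, -0.011, -1.0]]
force: [-0.1, 0.3, -0.2]
opening: 0.003
```

Run:
```python
from h import *
st();tipplan([(c2w(52,-168,85),Rt(87.5),40)])
```

```text
t 48.3 p [ 600.  -123.3   81. ] yaw 87.85 z [-0.01   0.006 -1.   ] F [-0.1  0.3 -0.2] op 0.2 case [  45.2 -152.9   81. ]
1 slide [[-15, 7, 32]] 
 twist [[-0.011, -0.006, 0.006]]
```

carry_out(grip=[-1,-1,-1,-1,-1,-1], slide=[[-15,7,0],[0,0,0],[0,0,0],[0,0,20],[0,0,8],[0,0,0]], twist=[[-0.011,-0.006,0.006],[0,0,0],[0,0,0],[0,0,0],[0,0,0],[0,0,0]])

```text
time_s: 48.9
position: [0.6053, -0.1388, 0.0567]
tcp_rot: [[0.044, 0.999, 0.005], [0.999, -0.044, -0.002], [-0.002, 0.005, -1.0]]
force: [-0.6, 0.3, 0.3]
opening: 0.005
```

Run:
```python
from h import *
s=st();tipplan([(c2w(52,-168,70),Rt(87.5),40)])
w,s=shot("wrist","w19")
w["fx"]
print("key wake px",proj(w,c2w(52,-168,64)/1000,s),"tip px",proj(w,s["position"]-s["tcp_rot"][:,2]*.036,s))
T=w["T_tool_cam"];v,u=np.mgrid[:480,:640];d=w["depth"]
X=np.stack([(u-w["cx"])/w["fx"]*d,-(v-w["cy"])/w["fy"]*d,-d],-1)@T[:3,:3].T+T[:3,3];X*=1000
m=(abs(X[...,0])<18)&(abs(X[...,1])<20)&(X[...,2]>-75)&(X[...,2]<-20)
print(np.percentile(X[m],[0.5,2,50,98,99.5],axis=0).round(1))
```

```text
t 48.9 p [ 605.3 -138.8   56.7] yaw 87.49 z [ 0.005 -0.002 -1.   ] F [-0.6  0.3  0.3] op 0.4 case [  51.2 -168.2   56.7]
1 slide [[0, 1, 23]] 
 twist [[0.005, 0.002, 0.0]]
key wake px [[319.68449059 281.34656592]] tip px [[318.10352658 306.52306794]]
[[ -7.1  -9.2 -74.7]
 [ -0.9  -8.6 -74.1]
 [ 10.3  -0.5 -55.1]
 [ 12.1   8.1 -35.2]
 [ 12.3   8.7 -34.6]]
```

View pics/w19.png

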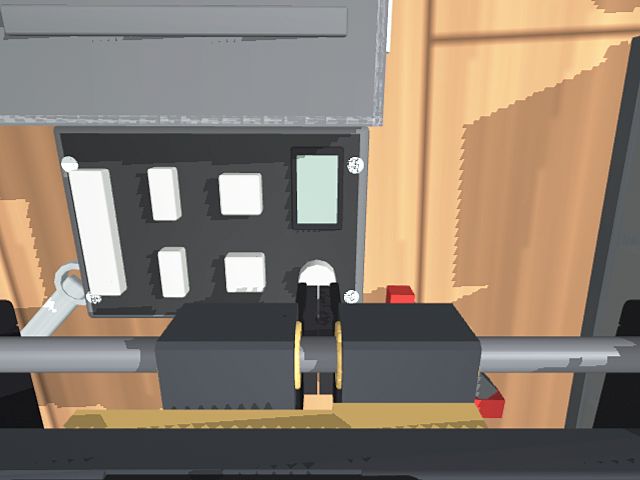

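The wake key is at (317,275), directly under the shut fingers. Going down.

carry_out(grip=[-1,-1,-1,-1], slide=[[0,0,12],[0,0,10],[0,0,0],[0,0,0]], twist=[[0,0,0],[0,0,0],[0,0,0],[0,0,0]])

```text
time_s: 49.35
position: [0.6062, -0.1391, 0.0342]
tcp_rot: [[0.044, 0.999, 0.006], [0.999, -0.044, -0.003], [-0.003, 0.006, -1.0]]
force: [-0.3, -0.8, 0.7]
opening: 0.005
```

Run:
```python
from h import *
s=st()
```

```text
t 49.35 p [ 606.2 -139.1   34.2] yaw 87.5 z [ 0.006 -0.003 -1.   ] F [-0.3 -0.8  0.7] op 0.5 case [  52.1 -168.4   34.2]
```

carry_out(grip=[-1,-1,-1], slide=[[0,0,9],[0,0,0],[0,0,0]], twist=[[0,0,0],[0,0,0],[0,0,0]])

```text
time_s: 49.65
position: [0.6073, -0.1395, 0.0263]
tcp_rot: [[0.043, 0.999, 0.008], [0.999, -0.043, -0.004], [-0.004, 0.008, -1.0]]
force: [-1.2, -0.6, 4.4]
opening: 0.003
```

Run:
```python
from h import *
s=st()
```

```text
t 49.65 p [ 607.3 -139.5   26.3] yaw 87.51 z [ 0.008 -0.004 -1.   ] F [-1.2 -0.6  4.4] op 0.3 case [  53.2 -168.7   26.3]
```

carry_out(grip=[-1,-1], slide=[[0,0,5],[0,0,3]], twist=[[0,0,0],[0,0,0]])

```text
time_s: 49.85
position: [0.6075, -0.1396, 0.0248]
tcp_rot: [[0.043, 0.999, 0.009], [0.999, -0.043, -0.005], [-0.004, 0.009, -1.0]]
force: [-6.7, 1.3, 23.1]
opening: 0.004
```

Run:
```python
from h import *
s=st()
```

```text
t 49.85 p [ 607.5 -139.6   24.8] yaw 87.56 z [ 0.009 -0.005 -1.   ] F [-6.7  1.3 23.1] op 0.4 case [  53.4 -168.8   24.8]
```

The key is fully down at the hard stop (23 N). I'll release upward and move to lithium.

carry_out(grip=[-1,-1,-1,-1,-1,-1,-1,-1], slide=[[0,0,-15],[0,0,-15],[0,0,0],[20,-18,0],[20,-18,0],[4,-4,0],[0,0,0],[0,0,0]], twist=[[0,0,0],[0,0,0],[0,0,0],[0.005,0.005,0],[0.004,0,0],[0,0,0],[0,0,0],[0,0,0]])

```text
time_s: 50.65
position: [0.5703, -0.0946, 0.0544]
tcp_rot: [[0.043, 0.999, 0.004], [0.999, -0.043, -0.002], [-0.001, 0.004, -1.0]]
force: [0.7, -0.3, -0.0]
opening: 0.001
```

Run:
```python
from h import *
s=st();tipplan([(c2w(14,-122,75),Rt(87.5),40)])
```

```text
t 50.65 p [570.3 -94.6  54.4] yaw 87.51 z [ 0.004 -0.002 -1.   ] F [ 0.7 -0.3 -0. ] op 0.1 case [  14.3 -125.5   54.4]
1 slide [[4, 0, 15]] 
 twist [[0.004, 0.001, 0.0]]
```

carry_out(grip=[-1,-1,-1,-1,-1,-1,-1], slide=[[4,0,0],[0,0,0],[0,0,0],[0,0,12],[0,0,8],[0,0,0],[0,0,0]], twist=[[0.004,0,0],[0,0,0],[0,0,0],[0,0,0],[0,0,0],[0,0,0],[0,0,0]])

```text
time_s: 51.35
position: [0.5733, -0.0933, 0.0315]
tcp_rot: [[0.046, 0.999, 0.002], [0.999, -0.046, -0.003], [-0.002, 0.002, -1.0]]
force: [0.1, 1.3, 0.1]
opening: 0.004
```

Run:
```python
from h import *
s=st();shot("wrist","w20")
```

```text
t 51.35 p [573.3 -93.3  31.5] yaw 87.37 z [ 0.002 -0.003 -1.   ] F [0.1 1.3 0.1] op 0.4 case [  17.2 -124.1   31.5]
```

View pics/w20.png

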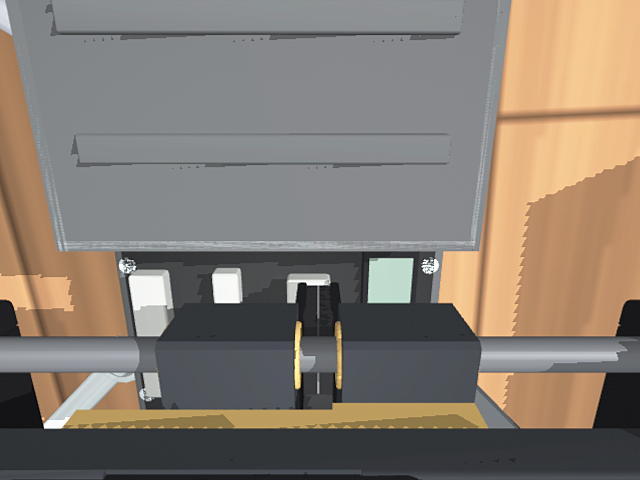

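The fingers are over the left square key at (308,285), about 3 mm off its centre. I'll correct that and press.

carry_out(grip=[-1,-1,-1,-1,-1], slide=[[1,-3,0],[0,0,0],[0,0,8],[0,0,4],[0,0,0]], twist=[[0,0,0],[0,0,0],[0,0,0],[0,0,0],[0,0,0]])

```text
time_s: 51.9
position: [0.5712, -0.0925, 0.0263]
tcp_rot: [[0.045, 0.999, 0.006], [0.999, -0.045, -0.004], [-0.004, 0.006, -1.0]]
force: [-1.7, 0.4, 3.6]
opening: 0.004
```

Run:
```python
from h import *
s=st()
```

```text
t 51.9 p [571.2 -92.5  26.3] yaw 87.42 z [ 0.006 -0.004 -1.   ] F [-1.7  0.4  3.6] op 0.3 case [  15.1 -123.3   26.3]
```

carry_out(grip=[-1,-1], slide=[[0,0,5],[0,0,3]], twist=[[0,0,0],[0,0,0]])

```text
time_s: 52.1
position: [0.5717, -0.0926, 0.0247]
tcp_rot: [[0.044, 0.999, 0.008], [0.999, -0.044, -0.006], [-0.005, 0.008, -1.0]]
force: [-6.6, 1.7, 24.2]
opening: 0.004
```

Run:
```python
from h import *
s=st()
```

```text
t 52.1 p [571.7 -92.6  24.7] yaw 87.47 z [ 0.008 -0.006 -1.   ] F [-6.6  1.7 24.2] op 0.4 case [  15.6 -123.5   24.7]
```

Lithium is fully down. Next is slow at (-24,-122), which is -39.5 mm in tool y and +1.5 mm in tool x.

carry_out(grip=[-1,-1,-1,-1,-1,-1,-1,-1], slide=[[0,0,-15],[0,0,-15],[0,0,0],[0,-18,0],[0,-16,0],[0,-3,0],[0,0,0],[0,0,0]], twist=[[0,0,0],[0,0,0],[0,0,0],[0.004,0.004,0],[0.004,0,0],[0,0,0],[0,0,0],[0,0,0]])

```text
time_s: 52.9
position: [0.5352, -0.0912, 0.0539]
tcp_rot: [[0.044, 0.999, 0.004], [0.999, -0.044, -0.003], [-0.003, 0.004, -1.0]]
force: [-0.0, 0.5, 0.1]
opening: 0.005
```

Run:
```python
from h import *
s=st();tipplan([(c2w(-24,-122,67),Rt(87.5),40)])
```

```text
t 52.9 p [535.2 -91.2  53.9] yaw 87.48 z [ 0.004 -0.003 -1.   ] F [-0.   0.5  0.1] op 0.4 case [ -20.9 -123.6   53.9]
1 slide [[2, -3, 23]] 
 twist [[0.004, 0.003, 0.0]]
```

carry_out(grip=[-1,-1,-1,-1,-1,-1,-1], slide=[[2,-3,0],[0,0,0],[0,0,0],[0,0,12],[0,0,8],[0,0,0],[0,0,0]], twist=[[0.002,0.002,0],[0,0,0],[0,0,0],[0,0,0],[0,0,0],[0,0,0],[0,0,0]])

```text
time_s: 53.6
position: [0.5342, -0.0892, 0.031]
tcp_rot: [[0.044, 0.999, 0.003], [0.999, -0.044, -0.001], [-0.001, 0.003, -1.0]]
force: [-1.3, -1.0, 0.3]
opening: 0.007
```

Run:
```python
from h import *
s=st();shot("wrist","w21")
```

```text
t 53.6 p [534.2 -89.2  31. ] yaw 87.51 z [ 0.003 -0.001 -1.   ] F [-1.3 -1.   0.3] op 0.6 case [ -22.  -121.6   31. ]
```

View pics/w21.png

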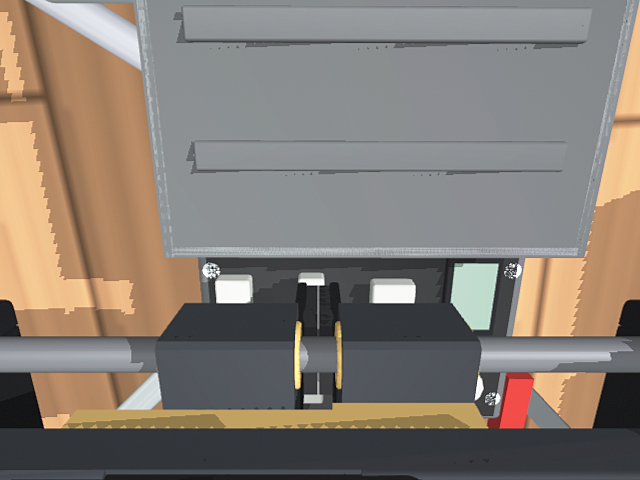

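The slow key's far end shows at (312,278) under the fingers. Pressing.

carry_out(grip=[-1,-1,-1,-1,-1], slide=[[0,-2,0],[0,0,0],[0,0,8],[0,0,4],[0,0,0]], twist=[[0,0,0],[0,0,0],[0,0,0],[0,0,0],[0,0,0]])

```text
time_s: 54.15
position: [0.5331, -0.0894, 0.0263]
tcp_rot: [[0.043, 0.999, 0.007], [0.999, -0.043, -0.003], [-0.002, 0.007, -1.0]]
force: [-1.8, 0.3, 3.3]
opening: 0.005
```

carry_out(grip=[-1,-1], slide=[[0,0,5],[0,0,3]], twist=[[0,0,0],[0,0,0]])

```text
time_s: 54.35
position: [0.5335, -0.0895, 0.0246]
tcp_rot: [[0.042, 0.999, 0.01], [0.999, -0.042, -0.004], [-0.004, 0.01, -1.0]]
force: [-6.5, 1.7, 28.9]
opening: 0.003
```

Run:
```python
from h import *
s=st()
```

```text
t 54.35 p [533.5 -89.5  24.6] yaw 87.59 z [ 0.01  -0.004 -1.   ] F [-6.5  1.7 28.9] op 0.2 case [ -22.7 -122.    24.6]
```

Slow is fully down (29 N). Next is the start bar at (-60,-143), which is tool x -21, tool y -37.

carry_out(grip=[-1,-1,-1,-1,-1,-1,-1,-1], slide=[[0,0,-15],[0,0,-15],[0,0,0],[-10,-17,0],[-8,-15,0],[-2,-3,0],[0,0,0],[0,0,0]], twist=[[0,0,0],[0,0,0],[0,0,0],[0.004,0.003,0],[0.004,0,0],[0,0,0],[0,0,0],[0,0,0]])

```text
time_s: 55.15
position: [0.497, -0.1089, 0.0544]
tcp_rot: [[0.043, 0.999, 0.005], [0.999, -0.043, -0.002], [-0.001, 0.006, -1.0]]
force: [-1.2, -1.0, -0.3]
opening: 0.002
```

Run:
```python
from h import *
s=st();tipplan([(c2w(-60,-143,67),Rt(87.5),40)])
```

```text
t 55.15 p [ 497.  -108.9   54.4] yaw 87.54 z [ 0.005 -0.002 -1.   ] F [-1.2 -1.  -0.3] op 0.2 case [ -58.3 -143.    54.4]
1 slide [[0, -2, 23]] 
 twist [[0.006, 0.001, 0.001]]
```

carry_out(grip=[-1,-1,-1,-1,-1,-1,-1], slide=[[0,-2,0],[0,0,0],[0,0,12],[0,0,8],[0,0,8],[0,0,4],[0,0,0]], twist=[[0.004,0,0],[0,0,0],[0,0,0],[0,0,0],[0,0,0],[0,0,0],[0,0,0]])

```text
time_s: 55.85
position: [0.4975, -0.109, 0.0256]
tcp_rot: [[0.04, 0.999, 0.005], [0.999, -0.04, -0.004], [-0.004, 0.005, -1.0]]
force: [-0.8, -0.2, 4.3]
opening: 0.005
```

Run:
```python
from h import *
s=st()
```

```text
t 55.85 p [ 497.5 -109.    25.6] yaw 87.68 z [ 0.005 -0.004 -1.   ] F [-0.8 -0.2  4.3] op 0.4 case [ -57.8 -143.    25.6]
```

carry_out(grip=[-1,-1], slide=[[0,0,5],[0,0,3]], twist=[[0,0,0],[0,0,0]])

```text
time_s: 56.05
position: [0.4979, -0.1091, 0.0245]
tcp_rot: [[0.039, 0.999, 0.007], [0.999, -0.039, -0.006], [-0.005, 0.008, -1.0]]
force: [-7.1, 2.4, 33.8]
opening: 0.008
```

carry_out(grip=[-1,-1,-1,-1,-1,-1,-1,-1,-1], slide=[[0,0,-15],[0,0,-20],[0,0,-40],[-20,-10,-40],[-40,-10,-30],[-40,-10,0],[-40,0,0],[0,0,0],[0,0,0]], twist=[[0,0,0],[0,0,0],[0,0,0],[0,0,0],[0,0,0],[0,0,0],[0,0,0],[0,0,0],[0,0,0]])

```text
time_s: 56.95
position: [0.4609, -0.2515, 0.1729]
tcp_rot: [[0.036, 0.999, 0.008], [0.999, -0.036, -0.008], [-0.007, 0.008, -1.0]]
force: [-0.1, -0.7, 0.1]
opening: 0.007
```

Run:
```python
from h import *
st();c,s=shot("top","t22",(60,100,620,400),1.4);packs(c)
P=((cloud(c).reshape(-1,3)*1000-CO)@Rc)
for n,x,y in(("wake",52,-168),("li",14,-122),("ni",14,-164),("slow",-24,-122),("fast",-24,-164),("start",-60,-143),("lid",0,100),("lid",-60,150),("lid",60,150)):
    m=(abs(P[:,0]-x)<5)&(abs(P[:,1]-y)<6);print(n,np.median(P[m][:,2]).round(1),end=" ")
shot("side","s22")
```

```text
t 56.95 p [ 460.9 -251.5  172.9] yaw 87.96 z [ 0.008 -0.008 -1.   ] F [-0.1 -0.7  0.1] op 0.6 case [ -88.2 -287.   172.9]
[ 82  70  34  56 665] 58.0 ((848.6071166992188, 614.8027954101562), (142.56517028808594, 37.99464416503906), 26.422216415405273) [44. 42. 40.]
[212 204  36  31 661] 63.2 ((561.3884887695312, 299.0340270996094), (49.03742599487305, 70.45319366455078), 24.405588150024414) [223. 124.  54.]
[ 91 278  37  31 725] 63.1 ((395.24627685546875, 554.2257080078125), (71.7476577758789, 48.876434326171875), 70.72752380371094) [122.  68. 144.]
[270 281  19  32 465] 61.9 ((388.89111328125, 186.45074462890625), (34.65829849243164, 67.04972076416016), 81.84567260742188) [61. 49. 40.]
[148 287  37  33 733] 63.0 ((373.58343505859375, 430.839599609375), (49.452552795410156, 70.7750244140625), 25.04121971130371) [221. 122.  53.]
wake 64.7 li 65.1 ni 64.4 slow 64.9 fast 64.6 start nan lid 92.2 lid 92.9 lid 94.4
  return _methods._mean(a, axis=axis, dtype=dtype,
  ret = ret.dtype.type(ret / rcount)
```

View pics/t22.png

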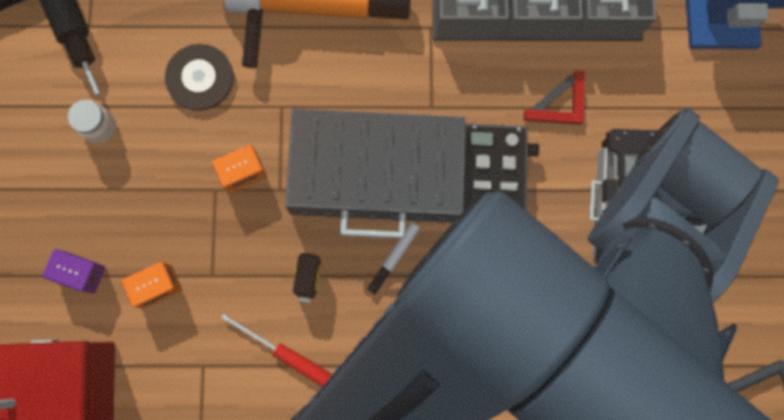

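View pics/s22.png

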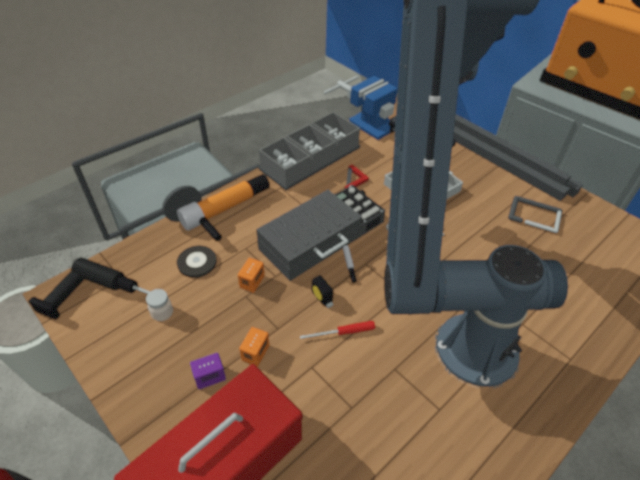

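The lid is shut, the five visible keys are up at z ≈ 64–65, and nothing else has been displaced. I'll check the start bar with the wrist camera, then hand in.

Run:
```python
from h import *
w,s=shot("wrist","w22");P=((cloud(w,s).reshape(-1,3)*1000-CO)@Rc)
for n,x,y in(("slow",-24,-122),("fast",-24,-164),("start",-60,-143),("start",-60,-165),("deck",-43,-143)):
    m=(abs(P[:,0]-x)<4)&(abs(P[:,1]-y)<5);print(n,np.median(P[m][:,2]).round(1) if m.any() else None,end=" ")
```

```text
slow 64.4 fast 64.3 start 64.4 start 64.4 deck 56.5
```

View pics/w22.png

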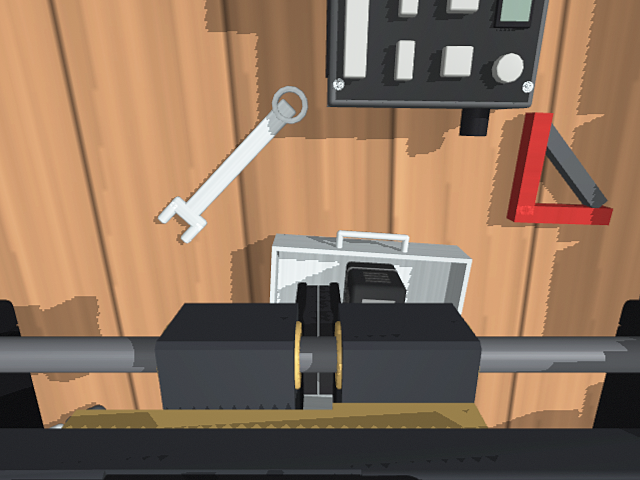

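The start bar at (355,40) is back up at 64.4 mm. The wrench is untouched, and a charged pack stands in the tray at (375,285).

```bash
python3 -c "
from rig import bot
print(bot.hand_in())"
```

```text
the job is handed in; nothing more can be done
None
```

The job is done and handed in at about 57 s on the robot's clock; hand-in reported no verdict.

- **Lid and packs:** I opened the lid onto its stop. The left and middle bays each held a charged pack, and both now stand upright in the tray (tops at 66 mm). The two flat packs on the bench are seated in the left and right bays, tops at 70.5 mm as they should be fully home. The middle bay is left empty because there were only two flats.
- **Keys:** With the lid shut I pressed wake, lithium, slow and start in that order. Each went to its hard stop (23–34 N at the wrist) and came back up.
- **Last checks:** All six keys read up (64–65 mm) and the lid was flat at about 92 mm. The tape, marker, wrench and look-alikes had not visibly moved. The arm was clear of everything. In the last pictures the gripper hid part of the tray; both packs were last measured upright there earlier, after the first flat was seated.
- **Disagreement found:** The real fingertips are about 36 mm short of the reported TCP. My first pinch on the lid handle closed on air because of this, so I corrected for it in every later move.

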